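# Wheel a sample caddy under the viewing bridge

## Task

Stand the tall vial upright inside the square rim on the little wheeled caddy. Then roll the caddy by its upright handle, wheels staying on the worktop, so that all four swivel castors trail straight behind their pivots before the caddy starts to go in under the viewing bridge, and steer it in nose first and squarely until the vial stands centred under the round viewing port, castors still trailing straight; let go. Keep the vial upright, do not bump the bridge, and leave the short vial, the stone and the lidded pot where they are.

Things in the scene. Friction and masses are not known exactly. Their poses are not given: they have to be found in the camera images.
- caddy: loose flat caddy on four swivel castors, about 0.5 kg; rolls freely, does not coast. Aluminium deck 96 (x) by 80 mm (y), top 34 mm above the worktop. Origin on the worktop under the deck's middle; +x = nose. A dark square rim round the deck's middle (8 mm high, 4 mm thick, 44 mm inside) takes the vial. Upright black push handle at the tail
- handle (a point): grip point of the caddy's handle, a flat upright bar 14 mm (x) by 10 mm (y), on a bracket behind the tail, from 34 to 94 mm above the worktop. The point lies on its middle line, 60 mm behind the caddy's origin, 72 mm above the worktop; axes as the caddy's; grip across y (10 mm)
- seat (a point): middle of the deck's top inside the square rim, where the vial stands; 34 mm above the worktop, directly above the caddy's origin. Mind the fixed bench balance on the worktop ahead of the caddy's start and right of the bridge: its front face lies at x = 0.57 to 0.59 and its left side at y = 0.23; pass in front of it
- castor_fl (a joint): front left castor's swivel, pivot 34 mm ahead and 28 mm left of the caddy's origin; turns without end, rad: 0 = wheel trails straight behind the pivot, grows anticlockwise from above. Wheels 20 mm across, trail 11 mm. Rolling 40 to 60 mm straight ahead swings the castors straight; sideways travel turns them sideways
- castor_fr (a joint): front right castor's swivel (pivot 34 mm ahead, 28 mm right), as castor_fl
- castor_rl (a joint): rear left castor's swivel (pivot 34 mm behind, 28 mm left), as castor_fl
- castor_rr (a joint): rear right castor's swivel (pivot 34 mm behind, 28 mm right), as castor_fl
- wheel_fl (a point): centre of the front left castor's wheel
- wheel_fr (a point): centre of the front right castor's wheel
- wheel_rl (a point): centre of the rear left castor's wheel
- wheel_rr (a point): centre of the rear right castor's wheel
- bridge: fixed white bridge, 126 mm wide. Origin on the worktop under the port; +x = the way in, away from the robot. Roof underside 180 mm up, 8 mm thick, x -68 (front edge) to +55 mm. Side panels 110 mm apart inside, x -20 to +55 mm, so the roof's front overhangs. The caddy's handle ends up under that overhang: lean the tool back about 35 degrees, fingertips leading
- port (a point): middle of the round viewing port, a 40 mm hole with a dark collar (56 mm across, 16 mm high) in the bridge's roof, at the roof's underside, 180 mm above the worktop
- tall_vial: the larger of two loose white vials with black screw caps, 33 mm across and 70 mm high; origin at the centre of its underside, z up; grip its body below the cap, at 30 to 55 mm height
- short_vial: bystander: the smaller vial, 27 mm across and 52 mm high; origin at the centre of its underside
- stone: bystander: grey rough stone, about 51x38x31 mm; origin at the centre of its underside
- lidded_pot: bystander: white pot with a lid, 67 mm across and 54 mm high; origin at the centre of its underside
Things that resemble listed ones, but are neither listed nor needed, are in the scene too. Leave any turquoise look-alike of the tall_vial alone.

How it is judged:
On the way, in this order (a step that is already met when the one before it is completed fails the run):
1. the tall vial stands upright, let go, inside the rim on the caddy (horizontal distance between tall_vial and seat below 0.012 m and z of tall_vial in the frame of seat below 0.004 m and angle between tall_vial's own z axis and vertical below 0.12 rad and contact force between the fingers and tall_vial below 0.1 N), for 0.2 s.
2. all four castors trail straight (within about 25 degrees) while the caddy's nose is still outside the bridge's roof (x of each of wheel_fl, wheel_fr in the frame of caddy below 0.024 m and x of each of wheel_rl, wheel_rr in the frame of caddy below -0.044 m and x of caddy in the frame of bridge below -0.116 m), for 0.1 s.
At the end, for the whole second after the job is handed in: Tall vial upright in the caddy rim, within 10 mm (from above) of the port centre; caddy on its wheels, nose inward, within 10 degrees of square to the bridge, castors within 24 degrees of trailing straight; all at rest and let go; bystanders within 20 mm of where they stood (horizontal distance between tall_vial and port below 0.01 m and horizontal distance between tall_vial and seat below 0.012 m and z of tall_vial in the frame of seat below 0.004 m and angle between tall_vial's own z axis and vertical below 0.12 rad and angle between the x axis of caddy and the x axis of bridge, either way round below 0.17 rad and x of handle in the frame of bridge below -0.02 m and x of each of wheel_fl, wheel_fr in the frame of caddy below 0.024 m and x of each of wheel_rl, wheel_rr in the frame of caddy below -0.044 m and height (world z) of caddy below 0.004 m and angle between caddy's own z axis and vertical below 0.05 rad and linear speed of each of caddy, tall_vial below 0.01 m/s and distance of each of short_vial, stone, lidded_pot from where it was at the start of the episode below 0.02 m); the robot touches nothing.
It fails at once if the caddy is lifted off the worktop or tipped (height (world z) of caddy above 0.012 m or angle between caddy's own z axis and vertical above 0.2 rad).
It fails at once if the tall vial is tipped over (angle between tall_vial's own z axis and vertical above 0.6 rad).
It fails at once if the bridge is bumped (more than 8 N) (contact force between anything else and bridge above 8 N).
It fails at once if the short vial, the stone or the lidded pot is knocked away (distance of any of short_vial, stone, lidded_pot from where it was at the start of the episode above 0.02 m).
It also fails if it takes over 72 s, if anything falls off the work surface, if the arm or the gripper's body presses on something with over 40 N, if the wrist force passes 120 N, or if a joint passes its speed limit or range.

## Robot

A 7-joint arm with a two-finger parallel gripper is mounted at the origin on a cart in front of the work surface, level with it; the furniture and walls round the work are solid. World frame = base frame: x ahead of the robot, y to its left, z up, the work surface at z = 0. Lengths are in m, angles in rad, forces in N, time in s.
With the tool pointing down it reaches from about 0.4 to 0.875 m from the base axis. Payload 6.5 kg.
Tool frame: the origin (TCP) lies midway between the tips of the shut fingers; the grasp point (between the pads) lies 19 mm behind it; x points along the fingers, z is the direction in which the jaws open and shut, and the axes are right-handed (so a half turn about x gives the same grasp; the last joint's range is limited). The gripper opens to 85 mm and grips with 20 to 120 N. Pads are 22 mm wide; open, the fingers measure 114 mm over their backs; the gripper's body (76 mm by 85 mm) begins 54 mm behind the grasp point. The pads swing forward as they close: fully open they stand 13 mm farther back than shut.
Start: joints at [-1.386, 0.536, -0.004, 1.538, 0.003, 1.067, -0.071], TCP at [0.161, 0.63, 0.231] pointing down, gripper open.
Joint ranges: [-2.7, 2.7], [-0.37, 2.16], [-1.27, 1.26], [0.24, 2.4], [-1.31, 4.45], [0.19, 1.91], [-2.76, 2.76]. Speed limits (rad/s): [2.39, 2.39, 3.14, 3.14, 3.14, 3.14, 3.14].

## Interface

Orientations are given as a unit quaternion [w, x, y, z].
In Python, from workcell import get_obs, grab_frame, camera_params, finish_job gives the robot as it stands. The module is installed in compiled form; this text tells all that it offers.
- The arm moves only by the tool step_arm, never from a script. Its argument "deltas" is a list of rows, each an object of numbers: "dx", "dy", "dz": the shift along the tool's x, y, z in cm; "roll": the turn about the tool's x in degrees. In form: [{"dx": .., "dy": .., "dz": .., "roll": ..}, ...]. A call has 1 to 10 rows; each row is the pose to reach, as a shift and turn from the pose measured when the call began, along the tool's axes at that moment; what a row does not reach only later rows make up. A row lasts 1/10 s, in which the tool goes at most 50 mm and 8.59 degrees, less where a joint would pass 70% of its speed; a pose out of reach is approached as far as the arm can. A call with a gripper value outside its range is refused whole. "claw" is the opening, from -1 (shut) to 1 (fully open), set as the call begins (left out, the last holds). The fingers move at their own pace and stop on an object; the grip force is fixed at half the most. Time passes only in rows, so rows that repeat a pose let the fingers close. It gives the time, the measured TCP pose, the force and the opening at its end, in the units of the state.
- get_obs(): the state, without advancing time (a new reading comes with each control period).
- grab_frame(name): name is "scene" or "top" or "wrist"; returns the picture (384x512x3 uint8, red, green, blue); there is no depth.
- camera_params(name): a dict with "fx", "fy", "cx", "cy" (pixels), "distortion" ([k1, k2, p1, p2, k3] as OpenCV has them; the pictures are not rectified), "R" (3x3) and "t" (3): a world point X has camera coordinates R X + t; the wrist camera has in their place "T_tool_cam" (4x4, takes a point from camera to tool coordinates, whose origin is the TCP and whose axes are the tool frame's). Camera axes: x right, y down, z forward; pixel columns grow to the right and rows downward; lengths in m; the calibration is good to about 2 mm. A picture is of the moment at which its call begins: read the wrist's pose just before it. camera_params takes no time and is no camera call.
- finish_job(): hands the job in, once; it reports no verdict.
The state is a dict: "clock": time; "joints": joint angles; "qd": joint speeds; "joint_torque": joint torques, N m; "tcp_pos": TCP position; "ee_rot": TCP orientation; "force": force on the tool from outside, world axes, zero at the start; "wrist_torque": the same for the moment, N m; "width": opening from 0.0 (shut) to 1.0 (fully open).
Only numpy, scipy, OpenCV 4.12 (cv2) and the standard library are available. Lean on these libraries where they do the work, as an engineer would, in place of code of your own. Each camera call takes 0.05 s, during which the arm holds its last target.

## Working session

There is one attempt and no reset: what is moved stays moved. The work goes in short steps, Python scripts to look and compute and a tool call to move; the robot and the scene stay as the last step left them, time stands still between calls to the robot, and variables do not carry over. Pictures are saved under pics/ and viewed, and the job is handed in when it is done.

Besides the shell and the picture viewer there is one more tool, called after "Emit:" by a JSON object that holds its "method" and its "body". step_arm: Moves the arm, as the interface text tells. Its arguments: {"type":"object","properties":{"deltas":{"type":"array","items":{"type":"object","properties":{"dx":{"type":"number"},"dy":{"type":"number"},"dz":{"type":"number"},"roll":{"type":"number"}}}},"claw":{"type":"number"}},"required":["deltas"]}

```bash
mkdir -p pics; python3 - <<'E'
from workcell import *
import cv2,numpy as np
o=get_obs();print({k:np.round(v,3).tolist() for k,v in o.items()})
for n in ["scene","top","wrist"]:
    f=grab_frame(n);cv2.imwrite(f"pics/{n}0.png",f[:,:,::-1]);p=camera_params(n);print(n,{k:np.round(v,4).tolist() for k,v in p.items()})
E
```

```text
{'clock': 0.0, 'joints': [-1.386, 0.537, -0.004, 1.539, 0.003, 1.067, -0.071], 'qd': [-0.002, 0.0, 0.002, -0.001, -0.001, 0.001, -0.0], 'joint_torque': [-0.0, -58.34, 1.048, -25.911, 0.012, 0.009, 0.0], 'tcp_pos': [0.161, 0.629, 0.23], 'ee_rot': [0.558, -0.434, 0.559, 0.433], 'force': [0.014, -0.43, 0.077], 'wrist_torque': [0.012, -0.033, 0.043], 'width': 0.998}
scene {'fx': 442.2091, 'fy': 442.2091, 'cx': 261.7072, 'cy': 188.4237, 'distortion': [-0.0605, 0.0, 0.0, 0.0, 0.0], 'R': [[0.4797, -0.8772, 0.0184], [-0.3325, -0.2012, -0.9214], [0.812, 0.4359, -0.3882]], 't': [-0.2236, 0.3136, 1.0179]}
top {'fx': 466.4328, 'fy': 466.4328, 'cx': 258.3411, 'cy': 192.9622, 'distortion': [-0.1877, 0.0, 0.0, 0.0, 0.0], 'R': [[-0.003, -0.9999, -0.0169], [-0.9808, 0.0063, -0.1948], [0.1949, 0.016, -0.9807]], 't': [0.0426, 0.5607, 1.5048]}
wrist {'fx': 301.1266, 'fy': 301.1266, 'cx': 253.6352, 'cy': 191.6043, 'distortion': [0.0236, 0.0, 0.0, 0.0, 0.0], 'T_tool_cam': [[-0.0005, -0.3151, 0.9491, -0.1428], [0.0006, -0.9491, -0.3151, 0.0807], [1.0, 0.0005, 0.0007, -0.0005], [0.0, 0.0, 0.0, 1.0]]}
```

View pics/scene0.png

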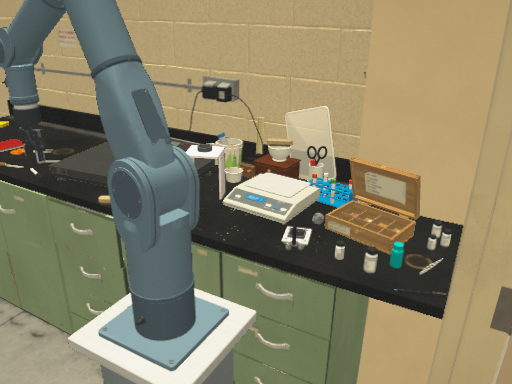

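View pics/top0.png

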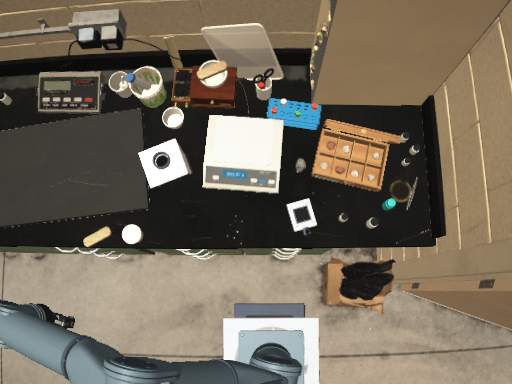

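View pics/wrist0.png

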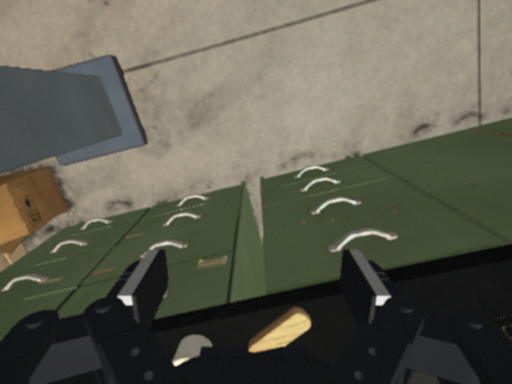

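```bash
cat > h.py <<'E'
from workcell import *
import cv2,numpy as np
from scipy.spatial.transform import Rotation as Ro
def und(p,uv):
    K=np.array([[p['fx'],0,p['cx']],[0,p['fy'],p['cy']],[0,0,1]])
    x=cv2.undistortPoints(np.array(uv,float).reshape(-1,1,2),K,np.array(p['distortion'],float)).reshape(-1,2)
    return np.c_[x,np.ones(len(x))]
def pose(o=None):
    o=o or get_obs(); q=np.array(o['ee_rot']); return Ro.from_quat(q[[1,2,3,0]]).as_matrix(),np.array(o['tcp_pos'])
def cam(name,P=None):
    p=camera_params(name)
    if name=='wrist':
        R,t=P or pose(); T=np.array(p['T_tool_cam']); return p,R@T[:3,:3],R@T[:3,3]+t
    R=np.array(p['R']);return p,R.T,-R.T@np.array(p['t'])
def ray(name,uv,P=None):
    p,R,c=cam(name,P); return c,und(p,uv)@R.T
def onz(name,uv,z,P=None):
    c,d=ray(name,uv,P); return c+d*((z-c[2])/d[:,2:])
def proj(name,X,P=None):
    p,R,c=cam(name,P); K=np.array([[p['fx'],0,p['cx']],[0,p['fy'],p['cy']],[0,0,1]])
    Rw=R.T; return cv2.projectPoints(np.array(X,float).reshape(-1,1,3),cv2.Rodrigues(Rw)[0],-Rw@c,K,np.array(p['distortion'],float))[0].reshape(-1,2)
def snap(name,fn,crop=None,s=1):
    P=pose(); f=grab_frame(name)[:,:,::-1].copy(); cv2.imwrite(f'pics/raw_{fn}.png',f)
    np.save(f'pics/{fn}_pose.npy',np.c_[P[0],P[1]])
    return f,P
def crop(f,x0,y0,x1,y1,s,fn): cv2.imwrite(f'pics/{fn}.png',cv2.resize(f[y0:y1,x0:x1],None,fx=s,fy=s,interpolation=cv2.INTER_CUBIC))
E
python3 - <<'E'
from h import *
f=cv2.imread('pics/top0.png');crop(f,270,120,430,240,5,'t1');crop(f,110,90,290,220,4,'t2')
f=cv2.imread('pics/scene0.png');crop(f,270,170,470,300,4,'s1');crop(f,170,120,290,230,5,'s2')
E
```

```text
(no output)
```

View pics/t1.png

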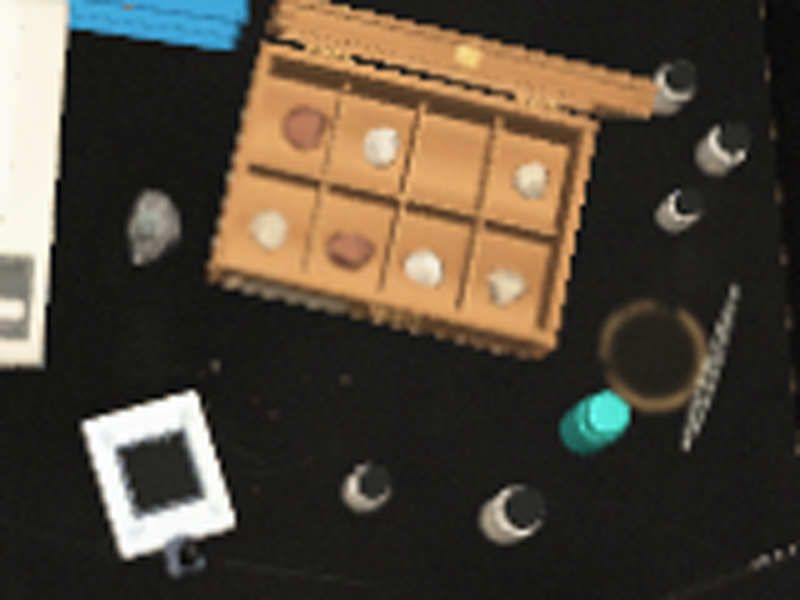

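View pics/t2.png

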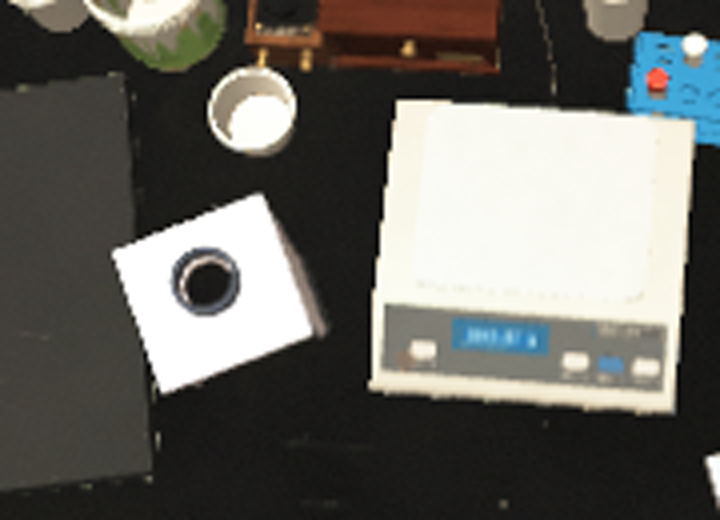

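View pics/s1.png

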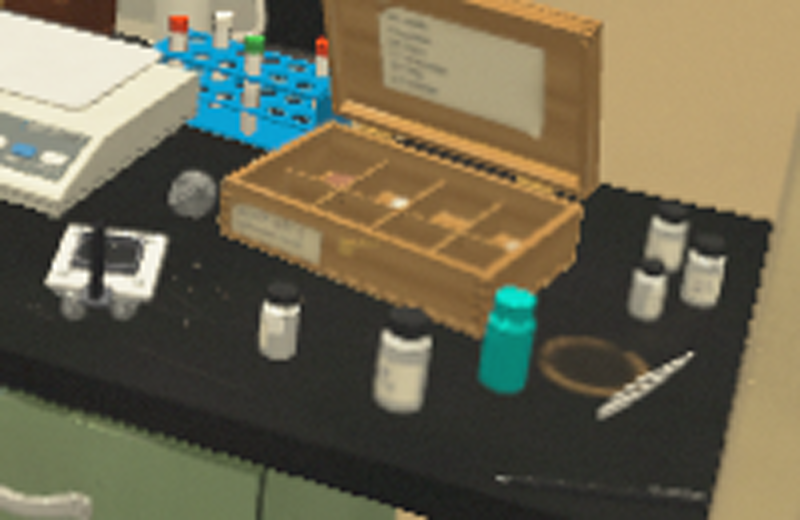

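View pics/s2.png

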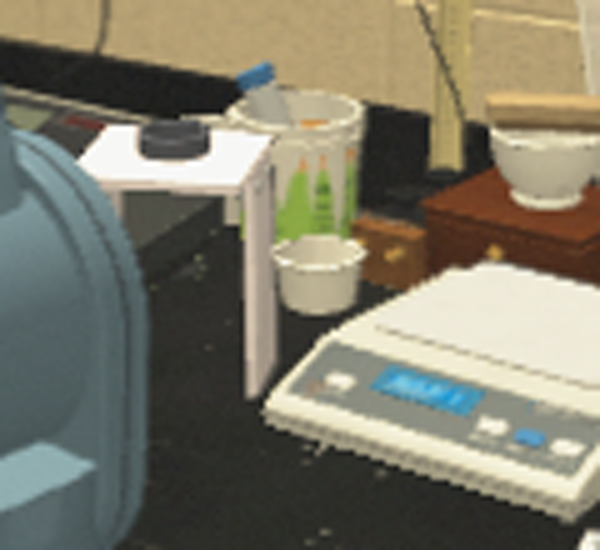

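```bash
python3 - <<'E'
from h import *
t1=lambda L:[((u+.5)/5-.5+270,(v+.5)/5-.5+120) for u,v in L]
t2=lambda L:[((u+.5)/4-.5+110,(v+.5)/4-.5+90) for u,v in L]
def s(n,L,z): print(n,np.round(onz('top',L,z)[:,:2],4).tolist())
s('tall',t1([(524,506)]),.07); s('short',t1([(372,481)]),.052); s('teal',t1([(607,412)]),.075)
s('others',t1([(680,72),(736,135),(686,200)]),.05)
s('stone',t1([(152,228)]),.015)
c=t1([(80,424),(195,390),(237,522),(123,560)]);s('deck',c,.034);s('rim',t1([(118,445),(185,430),(205,495),(140,512)]),.042);s('handle',t1([(185,556)]),.094)
b=t2([(112,250),(263,193),(313,333),(165,393)]);s('roof',b,.188)
s('collar',t2([(206,281)]),.204);s('pot',[(132,234)],.054)
s('balance',t2([(368,390),(672,412),(397,100)]),.03)
s('bowl',t2([(252,110)]),.05)
s('tray',t2([(150,470),(125,75)]),.02)
E
```

```text
tall [[0.4618, -0.3433]]
short [[0.4821, -0.2453]]
teal [[0.5235, -0.4015]]
others [[0.7694, -0.4769], [0.7235, -0.5139], [0.6763, -0.474]]
stone [[0.6664, -0.1046]]
deck [[0.5252, -0.0516], [0.548, -0.1299], [0.4578, -0.1561], [0.4328, -0.0791]]
rim [[0.5093, -0.0765], [0.5192, -0.1218], [0.4751, -0.1342], [0.4639, -0.0905]]
handle [[0.4282, -0.1154]]
roof [[0.669, 0.4202], [0.7141, 0.3001], [0.5995, 0.2564], [0.5528, 0.3716]]
collar [[0.638, 0.339]]
pot [[0.4234, 0.4647]]
balance [[0.5876, 0.2347], [0.5667, -0.0252], [0.8508, 0.2153]]
bowl [[0.8363, 0.3412]]
tray [[0.5205, 0.4249], [0.8844, 0.467]]
```

```bash
python3 - <<'E'
from h import *
R,t=pose();print(R.round(4),t)
v=lambda a:np.round(R.T@(np.array(a)),4)*100
print(v(np.array([.30,.52,.26])-t))
E
```

```text
[[-2.000e-04 -9.687e-01  2.481e-01]
 [-1.400e-03  2.481e-01  9.687e-01]
 [-1.000e+00 -1.000e-04 -1.400e-03]] [0.16120287 0.62918745 0.23060056]
[ -2.93 -16.16  -7.14]
```

```bash
cat >> h.py <<'E'
def rows(wps,step=.04,roll=0,n0=None):
    """waypoints (world tcp), evenly spaced rows; roll spread linearly"""
    R,t=pose(); pts=[t]+[np.array(w,float) for w in wps]; out=[]
    for a,b in zip(pts,pts[1:]):
        n=max(1,int(np.ceil(np.linalg.norm(b-a)/step)))
        out+= [a+(b-a)*i/n for i in range(1,n+1)]
    for i,p in enumerate(out):
        print('{"dx":%.2f,"dy":%.2f,"dz":%.2f,"roll":%.1f},'%(*(100*R.T@(p-t)),roll*(i+1)/len(out)))
def tgt(tool_y_deg): # roll needed to bring tool y to world heading
    R,t=pose(); a=np.degrees(np.arctan2(R[1,1],R[0,1])); d=(tool_y_deg-a+180)%360-180; return -d
def st():
    o=get_obs();R,t=pose(o);print('t',round(o['clock'],2),'tcp',t.round(4),'tooly',round(np.degrees(np.arctan2(R[1,1],R[0,1])),2),'tilt',round(np.degrees(np.arccos(-R[2,0])),2),'xax',R[:,0].round(4),'F',np.round(o['force'],2),'w',round(o['width'],3),'j7',round(o['joints'][6],2))
E
python3 - <<'E'
from h import *
rows([(.40,.42,.27),(.47,.1,.27),(.462,-.343,.25)],.05,-15)
E
```

```text
{"dx":-0.56,"dy":-4.05,"dz":-2.05,"roll":-0.7},
{"dx":-1.12,"dy":-8.09,"dz":-4.10,"roll":-1.3},
{"dx":-1.68,"dy":-12.14,"dz":-6.15,"roll":-2.0},
{"dx":-2.24,"dy":-16.18,"dz":-8.20,"roll":-2.6},
{"dx":-2.80,"dy":-20.23,"dz":-10.25,"roll":-3.3},
{"dx":-3.36,"dy":-24.28,"dz":-12.30,"roll":-3.9},
{"dx":-3.92,"dy":-28.32,"dz":-14.35,"roll":-4.6},
{"dx":-3.91,"dy":-30.43,"dz":-18.53,"roll":-5.2},
{"dx":-3.90,"dy":-32.53,"dz":-22.71,"roll":-5.9},
{"dx":-3.90,"dy":-34.63,"dz":-26.89,"roll":-6.5},
{"dx":-3.89,"dy":-36.74,"dz":-31.07,"roll":-7.2},
{"dx":-3.89,"dy":-38.84,"dz":-35.25,"roll":-7.8},
{"dx":-3.88,"dy":-40.94,"dz":-39.43,"roll":-8.5},
{"dx":-3.87,"dy":-43.04,"dz":-43.61,"roll":-9.1},
{"dx":-3.65,"dy":-44.18,"dz":-48.40,"roll":-9.8},
{"dx":-3.42,"dy":-45.31,"dz":-53.19,"roll":-10.4},
{"dx":-3.19,"dy":-46.45,"dz":-57.98,"roll":-11.1},
{"dx":-2.96,"dy":-47.58,"dz":-62.77,"roll":-11.7},
{"dx":-2.73,"dy":-48.72,"dz":-67.56,"roll":-12.4},
{"dx":-2.50,"dy":-49.85,"dz":-72.35,"roll":-13.0},
{"dx":-2.27,"dy":-50.99,"dz":-77.14,"roll":-13.7},
{"dx":-2.04,"dy":-52.12,"dz":-81.93,"roll":-14.3},
{"dx":-1.81,"dy":-53.26,"dz":-86.72,"roll":-15.0},
```

Emit:
{"method": "step_arm", "body": {"deltas": [{"dx":-0.6,"dy":-4,"dz":-2},{"dx":-1.2,"dy":-8,"dz":-4},{"dx":-1.8,"dy":-12,"dz":-6},{"dx":-2.4,"dy":-16,"dz":-8},{"dx":-3,"dy":-20,"dz":-10},{"dx":-3.5,"dy":-24,"dz":-12},{"dx":-4,"dy":-28,"dz":-14},{"dx":-4,"dy":-30,"dz":-18},{"dx":-4,"dy":-32,"dz":-22},{"dx":-4,"dy":-34,"dz":-26}], "claw": 0.45}}

```text
invalid input at $.deltas[0]: expected keys dx, dy, dz, roll
```

```bash
python3 - <<'E'
from h import *
st()
rows([(.47,.1,.27),(.462,-.343,.25)],.048,-15)
E
```

```text
t 0.15 tcp [0.1612 0.6292 0.2306] tooly 165.64 tilt 0.08 xax [-2.0e-04 -1.4e-03 -1.0e+00] F [-0.02 -0.44  0.11] w 1.004 j7 -0.07
{"dx":-0.30,"dy":-3.31,"dz":-3.35,"roll":-0.7},
{"dx":-0.60,"dy":-6.62,"dz":-6.71,"roll":-1.3},
{"dx":-0.89,"dy":-9.93,"dz":-10.06,"roll":-2.0},
{"dx":-1.19,"dy":-13.24,"dz":-13.42,"roll":-2.6},
{"dx":-1.49,"dy":-16.56,"dz":-16.77,"roll":-3.3},
{"dx":-1.79,"dy":-19.87,"dz":-20.13,"roll":-3.9},
{"dx":-2.09,"dy":-23.18,"dz":-23.48,"roll":-4.6},
{"dx":-2.38,"dy":-26.49,"dz":-26.84,"roll":-5.2},
{"dx":-2.68,"dy":-29.80,"dz":-30.19,"roll":-5.9},
{"dx":-2.98,"dy":-33.11,"dz":-33.55,"roll":-6.5},
{"dx":-3.28,"dy":-36.42,"dz":-36.90,"roll":-7.2},
{"dx":-3.58,"dy":-39.73,"dz":-40.25,"roll":-7.8},
{"dx":-3.87,"dy":-43.04,"dz":-43.61,"roll":-8.5},
{"dx":-3.67,"dy":-44.07,"dz":-47.92,"roll":-9.1},
{"dx":-3.46,"dy":-45.09,"dz":-52.23,"roll":-9.8},
{"dx":-3.26,"dy":-46.11,"dz":-56.54,"roll":-10.4},
{"dx":-3.05,"dy":-47.13,"dz":-60.85,"roll":-11.1},
{"dx":-2.84,"dy":-48.15,"dz":-65.16,"roll":-11.7},
{"dx":-2.64,"dy":-49.17,"dz":-69.47,"roll":-12.4},
{"dx":-2.43,"dy":-50.19,"dz":-73.79,"roll":-13.0},
{"dx":-2.23,"dy":-51.22,"dz":-78.10,"roll":-13.7},
{"dx":-2.02,"dy":-52.24,"dz":-82.41,"roll":-14.3},
{"dx":-1.81,"dy":-53.26,"dz":-86.72,"roll":-15.0},
```

Emit:
{"method": "step_arm", "body": {"deltas": [{"dx":-0.6,"dy":-4,"dz":-2,"roll":0},{"dx":-1.2,"dy":-8,"dz":-4,"roll":0},{"dx":-1.8,"dy":-12,"dz":-6,"roll":0},{"dx":-2.4,"dy":-16,"dz":-8,"roll":0},{"dx":-3,"dy":-20,"dz":-10,"roll":0},{"dx":-3.5,"dy":-24,"dz":-12,"roll":0},{"dx":-4,"dy":-28,"dz":-14,"roll":0},{"dx":-4,"dy":-30,"dz":-18,"roll":0},{"dx":-4,"dy":-32,"dz":-22,"roll":0},{"dx":-4,"dy":-34,"dz":-26,"roll":0}], "claw": 0.45}}

```text
clock: 1.15
tcp_pos: [0.4263, 0.291, 0.2708]
ee_rot: [0.558, -0.434, 0.559, 0.433]
force: [1.2, 0.3, -0.1]
width: 0.724
```

```bash
python3 - <<'E'
from h import *
st()
rows([(.47,.1,.27),(.455,-.24,.27)],.048,0)
E
```

```text
t 1.15 tcp [0.4263 0.291  0.2708] tooly 165.62 tilt 0.09 xax [-5.0e-04 -1.6e-03 -1.0e+00] F [ 1.17  0.32 -0.14] w 0.724 j7 0.67
{"dx":0.02,"dy":-1.80,"dz":-3.48,"roll":0.0},
{"dx":0.04,"dy":-3.59,"dz":-6.97,"roll":0.0},
{"dx":0.06,"dy":-5.39,"dz":-10.45,"roll":0.0},
{"dx":0.08,"dy":-7.18,"dz":-13.94,"roll":0.0},
{"dx":0.10,"dy":-8.98,"dz":-17.42,"roll":0.0},
{"dx":0.11,"dy":-9.85,"dz":-21.58,"roll":0.0},
{"dx":0.12,"dy":-10.73,"dz":-25.75,"roll":0.0},
{"dx":0.12,"dy":-11.60,"dz":-29.91,"roll":0.0},
{"dx":0.13,"dy":-12.48,"dz":-34.07,"roll":0.0},
{"dx":0.14,"dy":-13.35,"dz":-38.24,"roll":0.0},
{"dx":0.15,"dy":-14.22,"dz":-42.40,"roll":0.0},
{"dx":0.15,"dy":-15.10,"dz":-46.56,"roll":0.0},
{"dx":0.16,"dy":-15.97,"dz":-50.73,"roll":0.0},
```

Emit:
{"method": "step_arm", "body": {"deltas": [{"dx":0,"dy":-1.8,"dz":-3.5,"roll":0},{"dx":0,"dy":-3.6,"dz":-7,"roll":0},{"dx":0,"dy":-5.4,"dz":-10.5,"roll":0},{"dx":0,"dy":-7.2,"dz":-14,"roll":0},{"dx":0,"dy":-9,"dz":-17.5,"roll":0},{"dx":0,"dy":-9.8,"dz":-21.7,"roll":0},{"dx":0,"dy":-10.6,"dz":-26,"roll":0},{"dx":0,"dy":-11,"dz":-30,"roll":0},{"dx":0,"dy":-11.5,"dz":-34.5,"roll":0},{"dx":0,"dy":-12,"dz":-39,"roll":0}]}}

```text
clock: 2.15
tcp_pos: [0.445, -0.1181, 0.2714]
ee_rot: [0.558, -0.434, 0.559, 0.433]
force: [-0.2, 0.3, 0.0]
width: 0.724
```

Emit:
{"method": "step_arm", "body": {"deltas": [{"dx":0,"dy":-1,"dz":-3,"roll":-3},{"dx":0,"dy":-1.6,"dz":-7,"roll":-8},{"dx":0,"dy":-1.6,"dz":-10,"roll":-13},{"dx":0,"dy":-1.6,"dz":-10,"roll":-15},{"dx":0,"dy":-1.6,"dz":-10,"roll":-15}]}}

```text
clock: 2.65
tcp_pos: [0.4352, -0.2197, 0.2714]
ee_rot: [-0.497, 0.502, -0.498, -0.502]
force: [-0.2, 0.7, -0.6]
width: 0.724
```

```bash
python3 - <<'E'
from h import *
st()
f,P=snap('wrist','w1')
st()
E
```

```text
t 2.65 tcp [ 0.4352 -0.2197  0.2714] tooly -179.46 tilt 0.08 xax [-7.0e-04 -1.2e-03 -1.0e+00] F [-0.22  0.73 -0.61] w 0.724 j7 2.07
t 2.7 tcp [ 0.4356 -0.2188  0.2714] tooly -179.42 tilt 0.07 xax [-7.e-04 -9.e-04 -1.e+00] F [ 0.39 -0.44  0.18] w 0.722 j7 2.06
```

View pics/raw_w1.png

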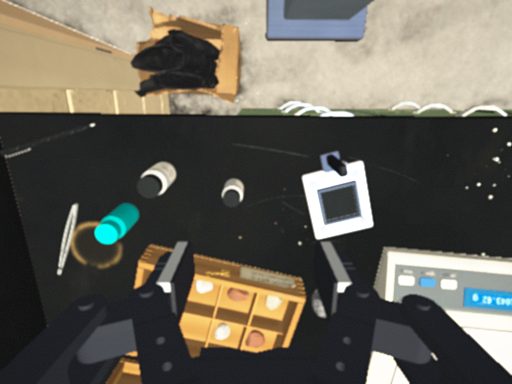

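```bash
python3 - <<'E'
from h import *
f=cv2.imread('pics/raw_w1.png');crop(f,125,140,265,245,5,'w1a');crop(f,290,140,390,250,5,'w1b')
E
```

```text
(no output)
```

View pics/w1a.png

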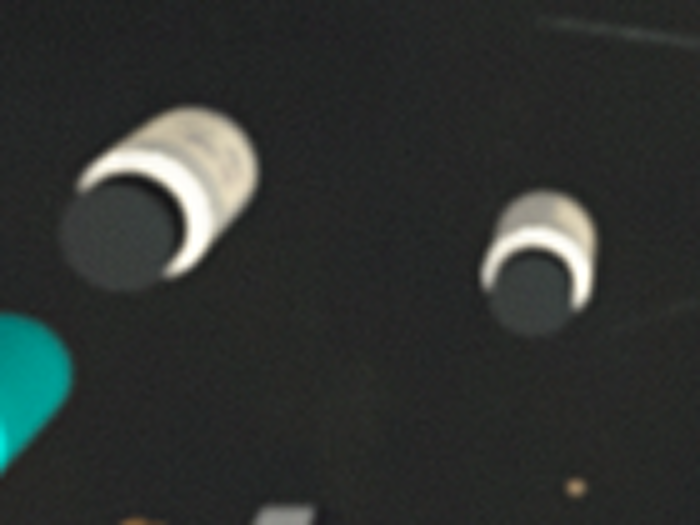

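View pics/w1b.png

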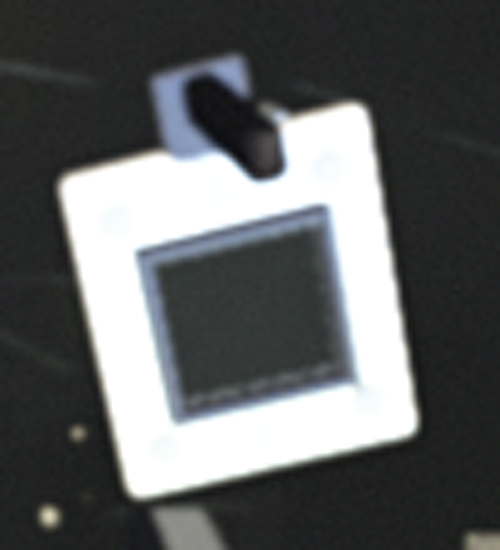

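```bash
python3 - <<'E'
from h import *
M=np.load('pics/w1_pose.npy');P=(M[:,:3],M[:,3])
a=lambda L,x0,y0:[((u+.5)/5-.5+x0,(v+.5)/5-.5+y0) for u,v in L]
def s(n,L,z): r=onz('wrist',L,z,P)[:,:2];print(n,r.round(4).tolist());return r
s('tallcap',a([(121,232)],125,140),.07)
# body axis ends: base circle centre approx (197,172)? 
s('tallbase',a([(200,167)],125,140),.0)
s('shortcap',a([(534,292)],125,140),.052)
d=s('deck',a([(135,500),(420,432),(366,98),(55,178)],290,140),.034) # NL? 
print(d.mean(0))
n=(d[0]+d[1])/2;t=(d[2]+d[3])/2
print('yaw',np.degrees(np.arctan2(*(n-t)[::-1])),np.linalg.norm(n-t),np.linalg.norm(d[0]-d[1]))
r=s('rimtop',a([(178,420),(354,384),(328,206),(138,250)],290,140),.042);print(r.mean(0))
s('handle',a([(264,158)],290,140),.094)
s('bracket',a([(200,105)],290,140),.034)
rows([(.462,-.3425,.15)],.04)
E
```

```text
tallcap [[0.4629, -0.3452]]
tallbase [[0.4653, -0.3462]]
shortcap [[0.4835, -0.2482]]
deck [[0.5505, -0.1308], [0.5287, -0.0542], [0.4354, -0.0805], [0.4573, -0.1587]]
[ 0.4929975  -0.10607892]
yaw 16.211773325377685 0.0970997353737845 0.07968506773617168
rimtop [[0.5223, -0.123], [0.5113, -0.0771], [0.4619, -0.0897], [0.4743, -0.1374]]
[ 0.49245972 -0.10676352]
handle [[0.4362, -0.1232]]
bracket [[0.4376, -0.1227]]
{"dx":2.43,"dy":-0.51,"dz":-2.48,"roll":0.0},
{"dx":4.86,"dy":-1.01,"dz":-4.96,"roll":0.0},
{"dx":7.29,"dy":-1.52,"dz":-7.43,"roll":0.0},
{"dx":9.72,"dy":-2.02,"dz":-9.91,"roll":0.0},
{"dx":12.15,"dy":-2.53,"dz":-12.39,"roll":0.0},
```

Emit:
{"method": "step_arm", "body": {"deltas": [{"dx":2.4,"dy":-0.5,"dz":-2.5,"roll":0},{"dx":5,"dy":-1,"dz":-5,"roll":0},{"dx":7.5,"dy":-1.5,"dz":-7.5,"roll":0},{"dx":10,"dy":-2,"dz":-10,"roll":0},{"dx":12,"dy":-2.7,"dz":-12.6,"roll":0},{"dx":14,"dy":-2.7,"dz":-12.6,"roll":0},{"dx":15.5,"dy":-2.7,"dz":-12.6,"roll":0},{"dx":15.5,"dy":-2.7,"dz":-12.6,"roll":0}]}}

```text
clock: 3.5
tcp_pos: [0.463, -0.3423, 0.1144]
ee_rot: [0.497, -0.501, 0.498, 0.504]
force: [-0.4, 0.4, 0.2]
width: 0.728
```

```bash
python3 - <<'E'
from h import *
st()
rows([(.4635,-.345,.021)],.02)
f,P=snap('wrist','w2')
st()
E
```

```text
t 3.5 tcp [ 0.463  -0.3423  0.1144] tooly -179.35 tilt 0.26 xax [-0.004   0.0021 -1.    ] F [-0.44  0.4   0.2 ] w 0.728 j7 2.41
{"dx":1.87,"dy":-0.02,"dz":-0.06,"roll":0.0},
{"dx":3.73,"dy":-0.03,"dz":-0.12,"roll":0.0},
{"dx":5.60,"dy":-0.05,"dz":-0.18,"roll":0.0},
{"dx":7.47,"dy":-0.07,"dz":-0.24,"roll":0.0},
{"dx":9.34,"dy":-0.09,"dz":-0.29,"roll":0.0},
t 3.55 tcp [ 0.4637 -0.343   0.1158] tooly -179.35 tilt 0.13 xax [-2.2e-03  7.0e-04 -1.0e+00] F [-0.61 -0.37  0.06] w 0.729 j7 2.41
```

View pics/raw_w2.png

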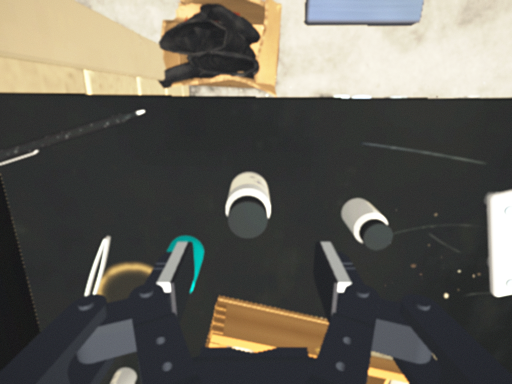

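```bash
python3 - <<'E'
from h import *
M=np.load('pics/w2_pose.npy');P=(M[:,:3],M[:,3])
print(onz('wrist',[(248,217)],.07,P),onz('wrist',[(248.5,190)],0,P))
rows([(.464,-.3445,.021)],.02)
E
```

```text
[[ 0.4622437  -0.34639193  0.07      ]] [[ 0.46566651 -0.34698987  0.        ]]
{"dx":1.90,"dy":-0.01,"dz":-0.03,"roll":0.0},
{"dx":3.79,"dy":-0.02,"dz":-0.06,"roll":0.0},
{"dx":5.69,"dy":-0.03,"dz":-0.10,"roll":0.0},
{"dx":7.58,"dy":-0.04,"dz":-0.13,"roll":0.0},
{"dx":9.48,"dy":-0.05,"dz":-0.16,"roll":0.0},
```

Emit:
{"method": "step_arm", "body": {"deltas": [{"dx":2,"dy":0,"dz":-0.2,"roll":0},{"dx":4,"dy":0,"dz":-0.3,"roll":0},{"dx":6,"dy":0,"dz":-0.3,"roll":0},{"dx":8,"dy":0,"dz":-0.3,"roll":0},{"dx":9.4,"dy":0,"dz":-0.3,"roll":0},{"dx":9.4,"dy":0,"dz":-0.3,"roll":0},{"dx":9.4,"dy":0,"dz":-0.3,"roll":0}]}}

```text
clock: 4.25
tcp_pos: [0.4641, -0.346, 0.0226]
ee_rot: [0.497, -0.502, 0.497, 0.503]
force: [0.2, -0.7, 0.0]
width: 0.725
```

Emit:
{"method": "step_arm", "body": {"deltas": [{"dx":0,"dy":0,"dz":0,"roll":0},{"dx":0,"dy":0,"dz":0,"roll":0},{"dx":0,"dy":0,"dz":0,"roll":0},{"dx":0,"dy":0,"dz":0,"roll":0},{"dx":0,"dy":0,"dz":0,"roll":0},{"dx":0,"dy":0,"dz":0,"roll":0}], "claw": -1}}

```text
clock: 4.85
tcp_pos: [0.465, -0.3465, 0.0239]
ee_rot: [-0.497, 0.503, -0.497, -0.503]
force: [-0.8, 0.5, 6.8]
width: 0.371
```

```bash
python3 - <<'E'
from h import *
st()
f,P=snap('wrist','w3')
E
```

```text
t 4.85 tcp [ 0.465  -0.3465  0.0239] tooly -179.33 tilt 0.05 xax [ 6.e-04 -6.e-04 -1.e+00] F [-0.82  0.53  6.85] w 0.371 j7 2.46
```

View pics/raw_w3.png

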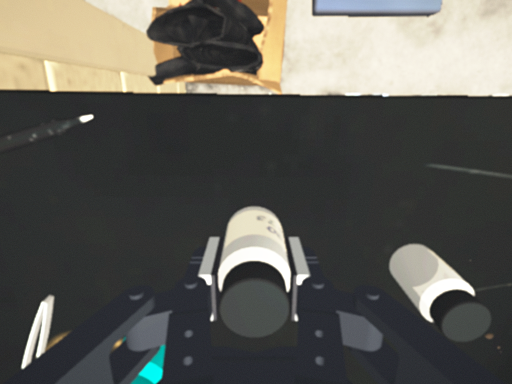

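```bash
python3 - <<'E'
from h import *
M=np.load('pics/w3_pose.npy');P=(M[:,:3],M[:,3])
print(onz('wrist',[(254,304)],.07,P), proj('wrist',[[.465,-.3465,.07]],P))
rows([(.467,-.345,.14),(.4925,-.1065,.14)],.04,tgt(196.2))
E
```

```text
[[ 0.46186863 -0.34686124  0.07      ]] [[254.82843562 310.76132985]]
{"dx":-3.87,"dy":-0.07,"dz":0.05,"roll":-1.7},
{"dx":-7.74,"dy":-0.14,"dz":0.10,"roll":-3.5},
{"dx":-11.60,"dy":-0.21,"dz":0.15,"roll":-5.2},
{"dx":-11.61,"dy":-0.68,"dz":4.12,"roll":-6.9},
{"dx":-11.61,"dy":-1.15,"dz":8.09,"roll":-8.6},
{"dx":-11.61,"dy":-1.62,"dz":12.06,"roll":-10.4},
{"dx":-11.61,"dy":-2.09,"dz":16.03,"roll":-12.1},
{"dx":-11.62,"dy":-2.56,"dz":20.00,"roll":-13.8},
{"dx":-11.62,"dy":-3.04,"dz":23.97,"roll":-15.5},
```

Emit:
{"method": "step_arm", "body": {"deltas": [{"dx":-3,"dy":0,"dz":0,"roll":0},{"dx":-7,"dy":0,"dz":0,"roll":-2},{"dx":-11,"dy":-0.2,"dz":0.2,"roll":-4},{"dx":-11.6,"dy":-0.7,"dz":4,"roll":-6},{"dx":-11.6,"dy":-1.1,"dz":8,"roll":-8},{"dx":-11.6,"dy":-1.6,"dz":12,"roll":-10},{"dx":-11.6,"dy":-2.1,"dz":16,"roll":-12},{"dx":-11.6,"dy":-2.6,"dz":20,"roll":-14},{"dx":-11.6,"dy":-3.1,"dz":24,"roll":-15.5},{"dx":-11.6,"dy":-3.1,"dz":24,"roll":-15.5}]}}

```text
clock: 5.9
tcp_pos: [0.494, -0.0995, 0.14]
ee_rot: [0.423, -0.567, 0.421, 0.568]
force: [0.7, -0.1, -0.9]
width: 0.373
```

```bash
python3 - <<'E'
from h import *
st()
f,P=snap('wrist','w4'); crop(f,150,130,400,330,3,'w4a')
st()
E
```

```text
t 5.9 tcp [ 0.494  -0.0995  0.14  ] tooly -163.3 tilt 0.17 xax [ 0.001   0.0028 -1.    ] F [ 0.71 -0.06 -0.93] w 0.373 j7 2.16
t 5.95 tcp [ 0.4937 -0.103   0.1402] tooly -163.52 tilt 0.08 xax [ 1.3e-03  7.0e-04 -1.0e+00] F [-0.25 -0.82 -0.99] w 0.37 j7 2.17
```

View pics/w4a.png

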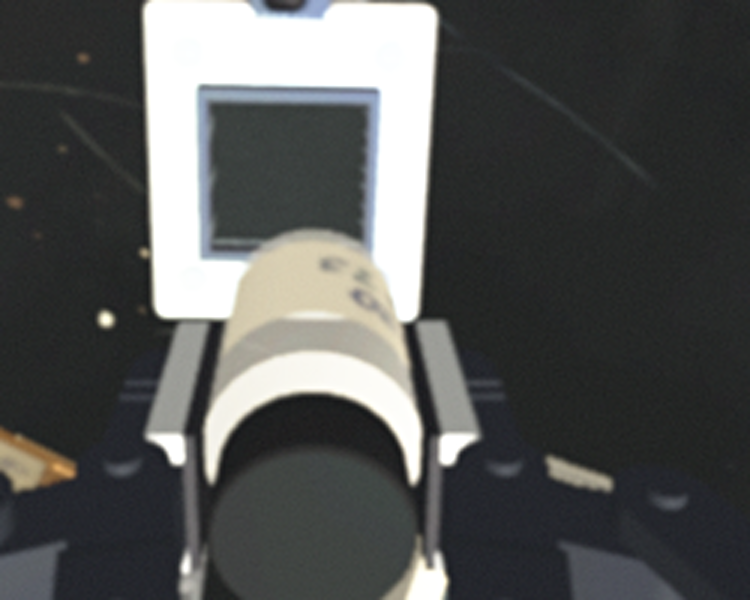

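```bash
python3 - <<'E'
from h import *
M=np.load('pics/w4_pose.npy');P=(M[:,:3],M[:,3]);R,t=P
a=lambda L:[((u+.5)/3-.5+150,(v+.5)/3-.5+130) for u,v in L]
d=onz('wrist',a([(142,2),(440,2),(420,321),(152,321)]),.034,P)[:,:2];print(d.round(4).tolist(),d.mean(0))
n=(d[2]+d[3])/2;tt=(d[0]+d[1])/2;print('yaw',np.degrees(np.arctan2(*(n-tt)[::-1])),np.linalg.norm(n-tt),np.linalg.norm(d[0]-d[1]))
r=onz('wrist',a([(197,86),(381,90),(371,257),(205,257)]),.042,P)[:,:2];print(r.mean(0))
b=onz('wrist',a([(318,230)]),t[2]-.0239,P)[0];bc=b-R[:,1]*.0165
print('base',bc,'tool',R.T@(bc-t))
c=onz('wrist',a([(314,520)]),t[2]-.0239+.07,P)[0];print('cap',R.T@(c-t))
st()
E
```

```text
[[0.4588, -0.1584], [0.4355, -0.0809], [0.5281, -0.0549], [0.5515, -0.1333]] [ 0.49350486 -0.10688624]
yaw 15.410012191667548 0.09610739323882159 0.08085039550806
[ 0.49222137 -0.10705329]
base [ 0.49397512 -0.09867179  0.11613551] tool [ 0.02387272 -0.00012634  0.00073598]
cap [-0.04610732  0.00369993 -0.00021425]
t 5.95 tcp [ 0.4937 -0.103   0.1402] tooly -163.52 tilt 0.08 xax [ 1.3e-03  7.0e-04 -1.0e+00] F [-0.25 -0.82 -0.99] w 0.37 j7 2.17
```

```bash
python3 - <<'E'
from h import *
rows([(.4937,-.1065,.063)],.02,tgt(196))
E
```

```text
{"dx":1.93,"dy":0.03,"dz":-0.08,"roll":0.1},
{"dx":3.86,"dy":0.06,"dz":-0.17,"roll":0.2},
{"dx":5.79,"dy":0.08,"dz":-0.25,"roll":0.4},
{"dx":7.72,"dy":0.11,"dz":-0.34,"roll":0.5},
```

Emit:
{"method": "step_arm", "body": {"deltas": [{"dx":0,"dy":0.1,"dz":-0.3,"roll":0.4},{"dx":2,"dy":0.1,"dz":-0.3,"roll":0.4},{"dx":4,"dy":0.1,"dz":-0.3,"roll":0.4},{"dx":6,"dy":0.1,"dz":-0.3,"roll":0.4},{"dx":7.5,"dy":0.1,"dz":-0.3,"roll":0.4},{"dx":7.5,"dy":0.1,"dz":-0.3,"roll":0.4},{"dx":7.5,"dy":0.1,"dz":-0.3,"roll":0.4},{"dx":7.5,"dy":0.1,"dz":-0.3,"roll":0.4}]}}

```text
clock: 6.75
tcp_pos: [0.4943, -0.1071, 0.0661]
ee_rot: [-0.426, 0.565, -0.425, -0.564]
force: [0.7, 0.3, 0.1]
width: 0.372
```

```bash
python3 - <<'E'
from h import *
st()
rows([(.4937,-.1065,.059)],.02,0)
f,P=snap('wrist','w5'); crop(f,150,130,400,330,3,'w5a')
E
```

```text
t 6.75 tcp [ 0.4943 -0.1071  0.0661] tooly -163.99 tilt 0.16 xax [ 2.7e-03  2.0e-04 -1.0e+00] F [0.75 0.3  0.13] w 0.372 j7 2.22
{"dx":0.71,"dy":0.04,"dz":0.07,"roll":0.0},
```

View pics/w5a.png

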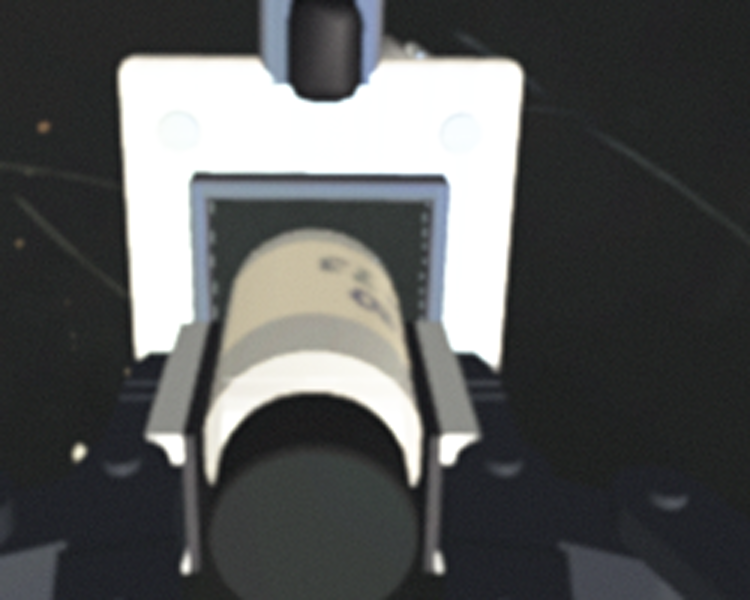

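Emit:
{"method": "step_arm", "body": {"deltas": [{"dx":0.3,"dy":0.1,"dz":0.15,"roll":0},{"dx":0.6,"dy":0.1,"dz":0.15,"roll":0},{"dx":0.75,"dy":0.1,"dz":0.15,"roll":0},{"dx":0.75,"dy":0.1,"dz":0.15,"roll":0},{"dx":0.75,"dy":0.1,"dz":0.15,"roll":0}]}}

```text
clock: 7.3
tcp_pos: [0.493, -0.1056, 0.0585]
ee_rot: [-0.426, 0.566, -0.425, -0.564]
force: [0.1, 1.0, -0.5]
width: 0.372
```

```bash
python3 - <<'E'
from h import *
st()
E
```

```text
t 7.3 tcp [ 0.493  -0.1056  0.0585] tooly -163.96 tilt 0.16 xax [ 2.8e-03  3.0e-04 -1.0e+00] F [ 0.14  1.   -0.53] w 0.372 j7 2.23
```

Emit:
{"method": "step_arm", "body": {"deltas": [{"dx":0.1,"dy":0,"dz":0,"roll":0},{"dx":0.1,"dy":0,"dz":0,"roll":0}]}}

```text
clock: 7.5
tcp_pos: [0.4933, -0.1057, 0.0577]
ee_rot: [-0.426, 0.566, -0.425, -0.564]
force: [-0.4, 0.2, 2.6]
width: 0.375
```

Emit:
{"method": "step_arm", "body": {"deltas": [{"dx":0,"dy":0,"dz":0,"roll":0},{"dx":0,"dy":0,"dz":0,"roll":0},{"dx":0,"dy":0,"dz":0,"roll":0},{"dx":0,"dy":0,"dz":0,"roll":0}], "claw": 0.2}}

```text
clock: 7.9
tcp_pos: [0.4932, -0.1056, 0.0577]
ee_rot: [-0.426, 0.566, -0.425, -0.564]
force: [-0.7, 0.3, 0.6]
width: 0.6
```

```bash
python3 - <<'E'
from h import *
st()
f,P=snap('wrist','w6'); crop(f,150,130,400,330,3,'w6a')
st()
rows([(.493,-.1056,.16)],.03)
E
```

```text
t 7.9 tcp [ 0.4932 -0.1056  0.0577] tooly -163.97 tilt 0.18 xax [ 3.2e-03  3.0e-04 -1.0e+00] F [-0.74  0.26  0.63] w 0.6 j7 2.23
t 7.95 tcp [ 0.4933 -0.1056  0.0577] tooly -163.97 tilt 0.19 xax [ 3.2e-03  3.0e-04 -1.0e+00] F [-0.83  0.15  0.29] w 0.6 j7 2.23
{"dx":-2.56,"dy":-0.00,"dz":0.00,"roll":0.0},
{"dx":-5.12,"dy":-0.00,"dz":0.00,"roll":0.0},
{"dx":-7.67,"dy":-0.01,"dz":0.00,"roll":0.0},
{"dx":-10.23,"dy":-0.01,"dz":0.00,"roll":0.0},
```

View pics/w6a.png

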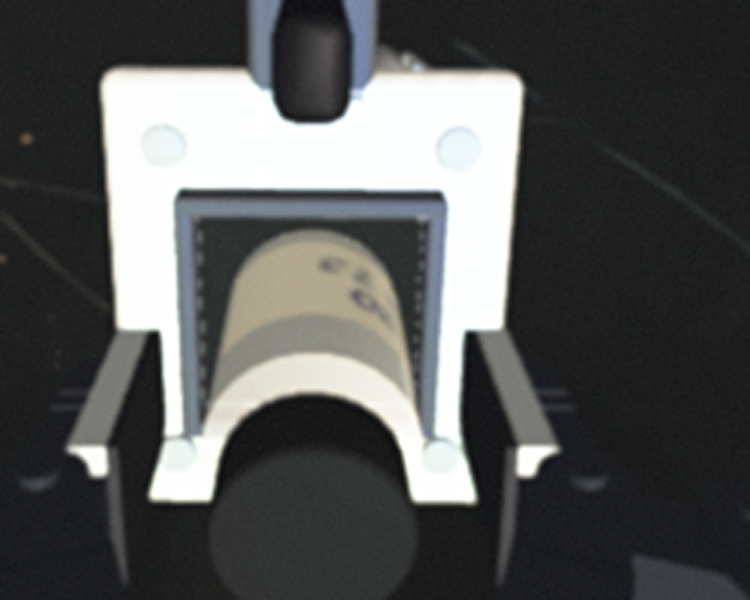

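Emit:
{"method": "step_arm", "body": {"deltas": [{"dx":-2,"dy":0,"dz":0,"roll":0},{"dx":-5,"dy":0,"dz":0,"roll":0},{"dx":-8,"dy":0,"dz":0,"roll":0},{"dx":-11,"dy":0,"dz":0,"roll":0},{"dx":-11,"dy":2,"dz":0,"roll":0},{"dx":-11,"dy":5,"dz":0,"roll":0},{"dx":-10,"dy":6,"dz":0,"roll":0},{"dx":-8,"dy":6,"dz":0,"roll":0},{"dx":-6,"dy":6,"dz":0,"roll":0},{"dx":-6,"dy":6,"dz":0,"roll":0}]}}

```text
clock: 8.95
tcp_pos: [0.4336, -0.1219, 0.1159]
ee_rot: [0.425, -0.564, 0.425, 0.565]
force: [-0.7, 1.3, 0.5]
width: 0.603
```

```bash
python3 - <<'E'
from h import *
st()
f,P=snap('wrist','w7')
st()
E
```

```text
t 8.95 tcp [ 0.4336 -0.1219  0.1159] tooly -163.97 tilt 0.07 xax [-9.e-04  8.e-04 -1.e+00] F [-0.7   1.3   0.48] w 0.603 j7 2.24
t 9.0 tcp [ 0.4344 -0.1221  0.1169] tooly -163.98 tilt 0.05 xax [ 7.e-04  5.e-04 -1.e+00] F [ 0.94 -0.2  -0.12] w 0.597 j7 2.24
```

View pics/raw_w7.png

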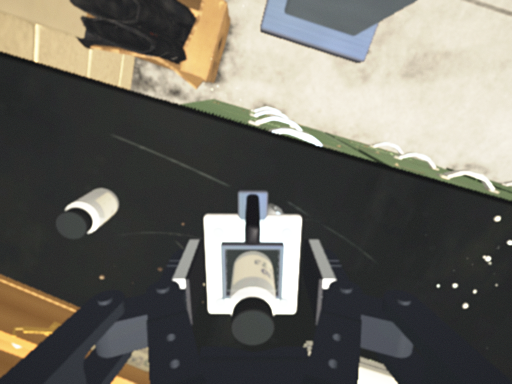

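```bash
python3 - <<'E'
from h import *
f=cv2.imread('pics/raw_w7.png');crop(f,190,170,320,350,4,'w7a')
E
```

```text
(no output)
```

View pics/w7a.png

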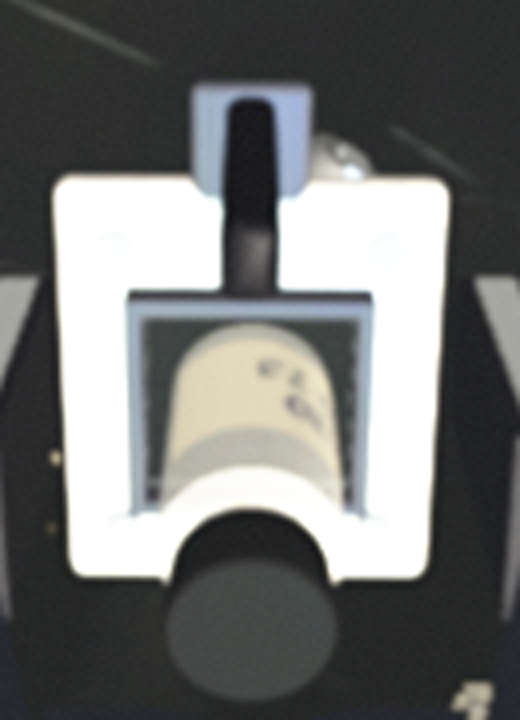

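```bash
python3 - <<'E'
from h import *
M=np.load('pics/w7_pose.npy');P=(M[:,:3],M[:,3]);R,t=P
a=lambda L:[((u+.5)/4-.5+190,(v+.5)/4-.5+170) for u,v in L]
for n,px,z in [('handle',(250,260),.094),('bracket',(252,140),.034),('cap',(251,628),.104)]:
    X=onz('wrist',a([px]),z,P)[0];print(n,X.round(4),'tool',(R.T@(X-t)).round(4))
d=onz('wrist',a([(53,176),(450,179),(428,578),(70,577)]),.034,P)[:,:2];print(d.mean(0))
n=(d[2]+d[3])/2;tt=(d[0]+d[1])/2;print('yaw',np.degrees(np.arctan2(*(n-tt)[::-1])),np.linalg.norm(n-tt),np.linalg.norm(d[0]-d[1]))
E
```

```text
handle [ 0.4351 -0.1228  0.094 ] tool [ 0.0219 -0.0012 -0.0014]
bracket [ 0.4383 -0.1217  0.034 ] tool [ 0.0819 -0.0046 -0.0012]
cap [ 0.492  -0.1063  0.104 ] tool [ 0.0118 -0.0604 -0.0012]
[ 0.49307462 -0.10636562]
yaw 15.666678893740919 0.09758687424898624 0.07994925384839414
```

Emit:
{"method": "step_arm", "body": {"deltas": [{"dx":2,"dy":-0.1,"dz":-0.1,"roll":0},{"dx":4,"dy":-0.1,"dz":-0.1,"roll":0},{"dx":5.5,"dy":-0.1,"dz":-0.1,"roll":0},{"dx":6.4,"dy":-0.1,"dz":-0.1,"roll":0},{"dx":6.4,"dy":-0.1,"dz":-0.1,"roll":0},{"dx":6.4,"dy":-0.1,"dz":-0.1,"roll":0}]}}

```text
clock: 9.6
tcp_pos: [0.4363, -0.123, 0.0537]
ee_rot: [-0.426, 0.565, -0.425, -0.564]
force: [-0.2, 0.8, 0.6]
width: 0.597
```

Emit:
{"method": "step_arm", "body": {"deltas": [{"dx":0,"dy":0,"dz":0,"roll":0},{"dx":0,"dy":0,"dz":0,"roll":0},{"dx":0,"dy":0,"dz":0,"roll":0},{"dx":0,"dy":0,"dz":0,"roll":0},{"dx":0,"dy":0,"dz":0,"roll":0},{"dx":0,"dy":0,"dz":0,"roll":0},{"dx":0,"dy":0,"dz":0,"roll":0},{"dx":0,"dy":0,"dz":0,"roll":0}], "claw": -1}}

```text
clock: 10.4
tcp_pos: [0.4368, -0.123, 0.0541]
ee_rot: [-0.426, 0.565, -0.425, -0.564]
force: [-1.1, -0.7, 6.3]
width: 0.105
```

```bash
python3 - <<'E'
from h import *
st()
f,P=snap('wrist','w8')
g,P=snap('top','w8t');crop(g,240,170,350,250,7,'w8t')
st()
E
```

```text
t 10.4 tcp [ 0.4368 -0.123   0.0541] tooly -163.98 tilt 0.15 xax [ 2.7e-03  3.0e-04 -1.0e+00] F [-1.09 -0.71  6.35] w 0.105 j7 2.3
t 10.5 tcp [ 0.4368 -0.1231  0.054 ] tooly -163.98 tilt 0.15 xax [ 2.6e-03  3.0e-04 -1.0e+00] F [-0.59 -0.59  6.48] w 0.107 j7 2.3
```

View pics/raw_w8.png

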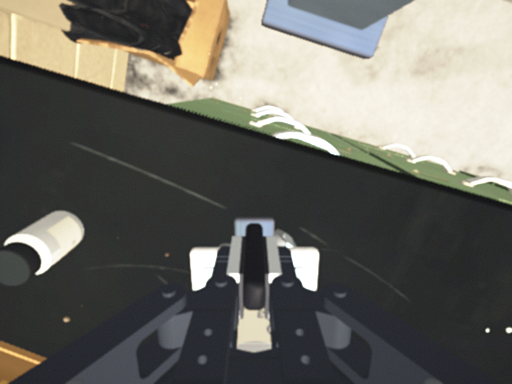

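```bash
python3 - <<'E'
from h import *
print('edge',onz('top',[(100,247),(240,247),(340,247)],0).round(3).tolist())
R,t=pose(); d=R.T@(np.array([.3965,.243,t[2]])-t)*100;print(d, d/46)
E
```

```text
edge [[0.383, 0.595, 0.0], [0.385, 0.104, 0.0], [0.382, -0.237, 0.0]]
[ 2.60111090e-04 -6.22865927e+00  3.62977494e+01] [ 5.65458891e-06 -1.35405636e-01  7.89081509e-01]
```

Emit:
{"method": "step_arm", "body": {"deltas": [{"dx":0,"dy":0,"dz":0.2,"roll":0},{"dx":0,"dy":0,"dz":0.6,"roll":0},{"dx":0,"dy":-0.1,"dz":1.2,"roll":0},{"dx":0,"dy":-0.2,"dz":1.9,"roll":0},{"dx":0,"dy":-0.3,"dz":2.7,"roll":0},{"dx":0,"dy":-0.4,"dz":3.5,"roll":0},{"dx":0,"dy":-0.5,"dz":4.3,"roll":0},{"dx":0,"dy":-0.6,"dz":5.1,"roll":0},{"dx":0,"dy":-0.7,"dz":5.9,"roll":0},{"dx":0,"dy":-0.8,"dz":6.7,"roll":0}]}}

```text
clock: 11.5
tcp_pos: [0.4259, -0.0558, 0.0541]
ee_rot: [-0.426, 0.566, -0.425, -0.564]
force: [-0.1, -1.0, 4.3]
width: 0.106
```

```bash
python3 - <<'E'
from h import *
st()
f,P=snap('top','m1');crop(f,210,150,370,260,5,'m1t')
st()
E
```

```text
t 11.5 tcp [ 0.4259 -0.0558  0.0541] tooly -163.99 tilt 0.16 xax [ 2.8e-03  3.0e-04 -1.0e+00] F [-0.11 -0.99  4.32] w 0.106 j7 2.17
t 11.55 tcp [ 0.4257 -0.0543  0.054 ] tooly -163.89 tilt 0.14 xax [ 0.0021  0.0013 -1.    ] F [-0.36  1.62  7.16] w 0.106 j7 2.17
```

View pics/m1t.png

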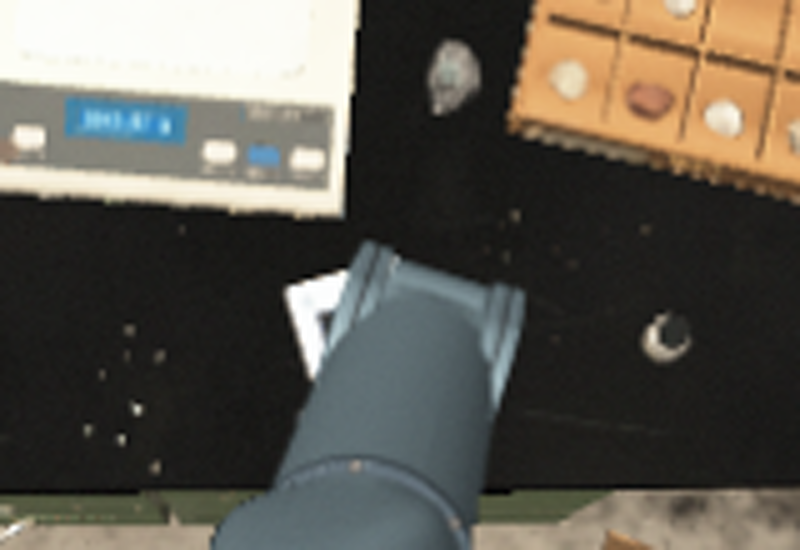

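```bash
python3 - <<'E'
from h import *
R,t=pose(); d=R.T@(np.array([.4058,.2465,t[2]])-t)*100;print(d,tgt(201.7))
E
```

```text
[ 0.03640334 -6.43997508 29.44479823] -5.585621713634396
```

Emit:
{"method": "step_arm", "body": {"deltas": [{"dx":0,"dy":-0.1,"dz":0.6,"roll":0},{"dx":0,"dy":-0.3,"dz":1.4,"roll":0},{"dx":0,"dy":-0.5,"dz":2.3,"roll":0},{"dx":0,"dy":-0.7,"dz":3.2,"roll":0},{"dx":0,"dy":-0.9,"dz":4.1,"roll":0},{"dx":0,"dy":-1.1,"dz":5.0,"roll":0},{"dx":0,"dy":-1.3,"dz":5.9,"roll":0},{"dx":0,"dy":-1.5,"dz":6.8,"roll":0},{"dx":0,"dy":-1.7,"dz":7.7,"roll":0},{"dx":0,"dy":-1.9,"dz":8.6,"roll":0}]}}

```text
clock: 12.55
tcp_pos: [0.4194, 0.0342, 0.0541]
ee_rot: [-0.426, 0.565, -0.424, -0.565]
force: [-0.0, -1.8, 6.4]
width: 0.108
```

Emit:
{"method": "step_arm", "body": {"deltas": [{"dx":0,"dy":-0.2,"dz":0.9,"roll":0},{"dx":0,"dy":-0.4,"dz":1.8,"roll":0},{"dx":0,"dy":-0.6,"dz":2.7,"roll":-0.5},{"dx":0,"dy":-0.8,"dz":3.6,"roll":-1},{"dx":0,"dy":-1.0,"dz":4.5,"roll":-1.5},{"dx":0,"dy":-1.2,"dz":5.4,"roll":-2},{"dx":0,"dy":-1.4,"dz":6.3,"roll":-2.5},{"dx":0,"dy":-1.6,"dz":7.2,"roll":-3},{"dx":0,"dy":-1.8,"dz":8.1,"roll":-3.5},{"dx":0,"dy":-2.0,"dz":9.0,"roll":-4}]}}

```text
clock: 13.55
tcp_pos: [0.4128, 0.1266, 0.0541]
ee_rot: [0.405, -0.579, 0.405, 0.58]
force: [-0.3, -2.4, 5.3]
width: 0.109
```

```bash
python3 - <<'E'
from h import *
st()
R,t=pose(); d=R.T@(np.array([.4058,.2465,t[2]])-t)*100;print(d,tgt(201.7))
f,P=snap('scene','m2');f2,P=snap('wrist','m2w')
E
```

```text
t 13.55 tcp [0.4128 0.1266 0.0541] tooly -159.88 tilt 0.05 xax [-0.e+00  9.e-04 -1.e+00] F [-0.31 -2.42  5.26] w 0.109 j7 1.82
[ 1.14021608e-02 -3.46776119e+00  1.14963937e+01] -1.5815128590850236
```

View pics/raw_m2.png

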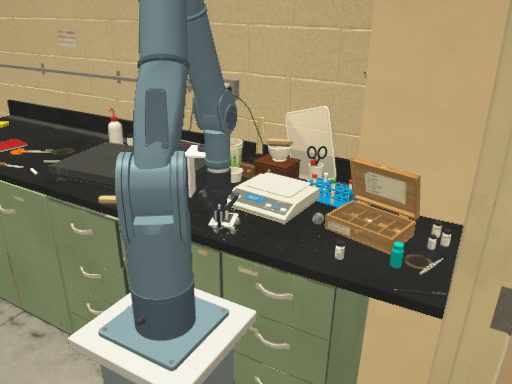

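View pics/raw_m2w.png

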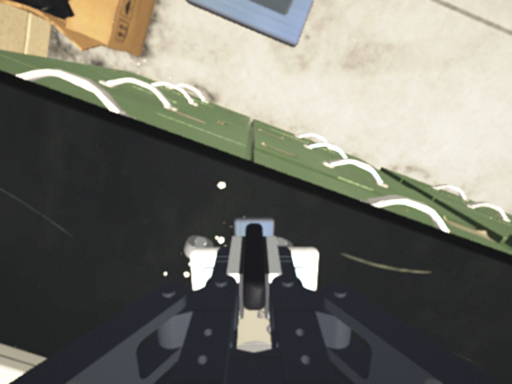

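Emit:
{"method": "step_arm", "body": {"deltas": [{"dx":0,"dy":-0.3,"dz":1.0,"roll":0},{"dx":0,"dy":-0.7,"dz":2.3,"roll":-0.3},{"dx":0,"dy":-1.1,"dz":3.6,"roll":-0.6},{"dx":0,"dy":-1.5,"dz":5.0,"roll":-0.9},{"dx":0,"dy":-1.9,"dz":6.4,"roll":-1.2},{"dx":0,"dy":-2.3,"dz":7.8,"roll":-1.5},{"dx":0,"dy":-2.7,"dz":9.0,"roll":-1.6},{"dx":0,"dy":-3.1,"dz":10.3,"roll":-1.6},{"dx":0,"dy":-3.4,"dz":11.3,"roll":-1.6},{"dx":0,"dy":-3.5,"dz":11.5,"roll":-1.6}]}}

```text
clock: 14.65
tcp_pos: [0.4055, 0.2501, 0.0543]
ee_rot: [0.396, -0.586, 0.395, 0.587]
force: [-0.8, -0.3, 2.3]
width: 0.111
```

```bash
python3 - <<'E'
from h import *
st()
f,P=snap('top','m3');crop(f,100,120,260,250,5,'m3t');f2,P=snap('wrist','m3w')
st()
E
```

```text
t 14.65 tcp [0.4055 0.2501 0.0543] tooly -158.01 tilt 0.16 xax [ 1.0e-04  2.8e-03 -1.0e+00] F [-0.8  -0.29  2.27] w 0.111 j7 1.61
t 14.75 tcp [0.4058 0.2488 0.0543] tooly -158.08 tilt 0.13 xax [ 3.0e-04  2.3e-03 -1.0e+00] F [-0.92 -0.56  1.36] w 0.107 j7 1.61
```

View pics/m3t.png

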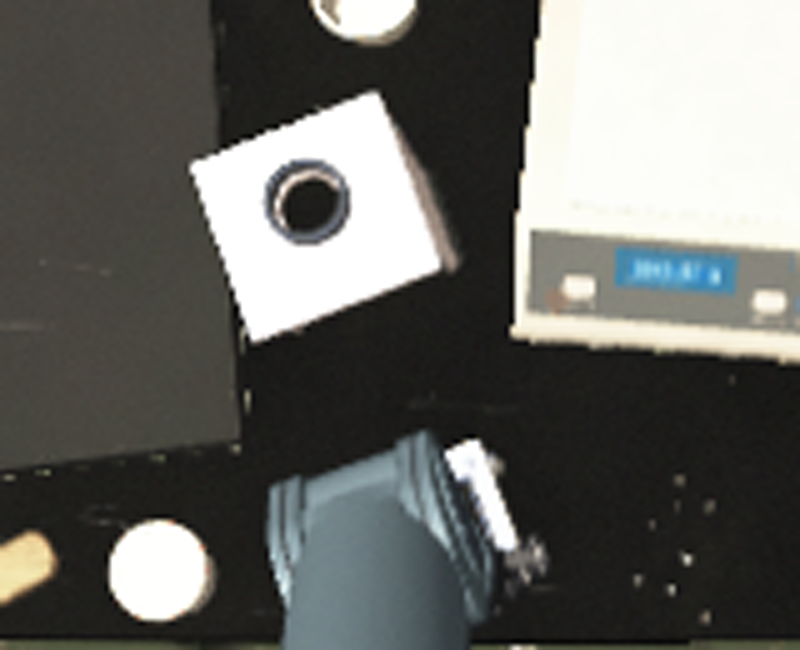

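View pics/raw_m3w.png

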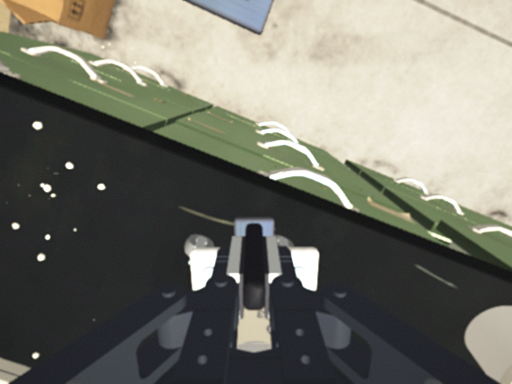

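```bash
python3 - <<'E'
from h import *
f=cv2.imread('pics/raw_m3.png');g=f.min(2)
m=(g>200).astype(np.uint8)*255
n,l,s,c=cv2.connectedComponentsWithStats(m)
L=l[145,165] if l[145,165] else None
ids=[i for i in range(1,n) if 300<s[i,4] and s[i,0]>130 and s[i,0]+s[i,2]<200]
print([(i,s[i]) for i in ids])
i=ids[0];k=(l==i).astype(np.uint8)
ct=max(cv2.findContours(k,cv2.RETR_EXTERNAL,cv2.CHAIN_APPROX_NONE)[0],key=cv2.contourArea)
W=onz('top',ct.reshape(-1,2),.188)[:,:2]
rect=cv2.minAreaRect((W*1000).astype(np.float32));print(rect);print(cv2.boxPoints(rect))
# collar: dark ring
d=((g<150)&(cv2.morphologyEx(k,cv2.MORPH_CLOSE,np.ones((25,25)))>0)).astype(np.uint8)
ct=max(cv2.findContours(d,cv2.RETR_EXTERNAL,cv2.CHAIN_APPROX_NONE)[0],key=cv2.contourArea)
e=cv2.fitEllipse(ct);print(e);print(onz('top',[e[0]],.188),onz('top',[e[0]],.204))
# hole
E
```

```text
[(28, array([ 138,  139,   50,   49, 1291], dtype=int32))]
((633.6990966796875, 337.6631164550781), (125.12095642089844, 128.1777801513672), 22.068361282348633)
[[551.64307 373.55185]
 [599.801   254.76486]
 [715.7551  301.77438]
 [667.59717 420.56137]]
((160.98106384277344, 159.899169921875), (15.850288391113281, 16.669218063354492), 134.0063934326172)
[[0.64233513 0.34324989 0.188     ]] [[0.63792185 0.33949295 0.204     ]]
```

Emit:
{"method": "step_arm", "body": {"deltas": [{"dx":0,"dy":0,"dz":0,"roll":0},{"dx":0,"dy":0,"dz":0,"roll":0},{"dx":0,"dy":0,"dz":0,"roll":0},{"dx":0,"dy":0,"dz":0,"roll":0}], "claw": 0.0}}

```text
clock: 15.15
tcp_pos: [0.4057, 0.2484, 0.0543]
ee_rot: [0.397, -0.585, 0.395, 0.586]
force: [-0.0, -0.8, 0.5]
width: 0.502
```

Emit:
{"method": "step_arm", "body": {"deltas": [{"dx":-3,"dy":0,"dz":0,"roll":0},{"dx":-7,"dy":0,"dz":0,"roll":0},{"dx":-12,"dy":0,"dz":0,"roll":0},{"dx":-17,"dy":0,"dz":0,"roll":0},{"dx":-22,"dy":-2,"dz":0,"roll":0},{"dx":-26,"dy":-5,"dz":0,"roll":0},{"dx":-27,"dy":-8,"dz":0,"roll":0},{"dx":-27,"dy":-8,"dz":0,"roll":0},{"dx":-27,"dy":-8,"dz":0,"roll":0}]}}

```text
clock: 16.05
tcp_pos: [0.4798, 0.2771, 0.3237]
ee_rot: [0.396, -0.585, 0.396, 0.586]
force: [-0.2, -0.2, -0.9]
width: 0.504
```

```bash
python3 - <<'E'
from h import *
st()
f2,P=snap('wrist','m4w')
st()
E
```

```text
t 16.05 tcp [0.4798 0.2771 0.3237] tooly -158.16 tilt 0.08 xax [-8.0e-04  1.1e-03 -1.0e+00] F [-0.23 -0.2  -0.9 ] w 0.504 j7 1.49
t 16.1 tcp [0.479  0.2768 0.3232] tooly -158.14 tilt 0.12 xax [-2.e-03  6.e-04 -1.e+00] F [-0.12  0.04  0.94] w 0.499 j7 1.49
```

View pics/raw_m4w.png

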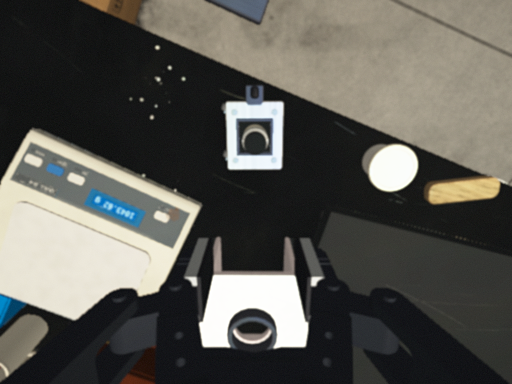

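```bash
python3 - <<'E'
from h import *
f=cv2.imread('pics/raw_m4w.png');crop(f,185,255,325,365,5,'m4a');crop(f,205,75,305,185,5,'m4b')
E
```

```text
(no output)
```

View pics/m4a.png

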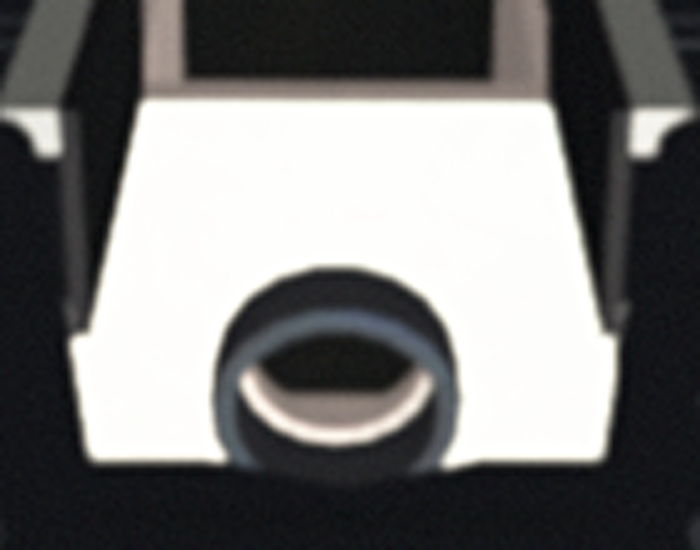

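View pics/m4b.png

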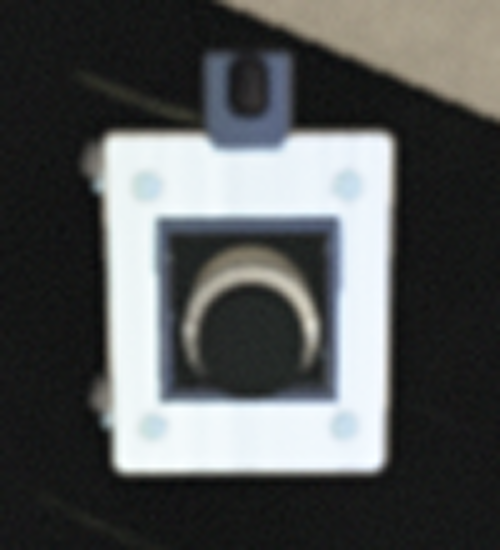

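```bash
python3 - <<'E'
from h import *
M=np.load('pics/m4w_pose.npy');P=(M[:,:3],M[:,3]);R,t=P
a=lambda L,x0,y0:[((u+.5)/5-.5+x0,(v+.5)/5-.5+y0) for u,v in L]
A=onz('wrist',a([(138,98),(552,100)],185,255),.188,P)[:,:2]; w=A[0]-A[1]
print(A, np.linalg.norm(w)); 
yaw=np.degrees(np.arctan2(w[1],w[0]))-90;  # candidates
print('yaw',yaw,yaw+180)
y=np.radians(yaw if abs(yaw)<90 else yaw+180);u=np.array([np.cos(y),np.sin(y)])
print('port from edge',A.mean(0)+.068*u)
B=onz('wrist',a([(213,385),(459,385),(337,308)],185,255),.204,P)[:,:2];print('collar L,R',B,np.linalg.norm(B[0]-B[1]),'top',B[2]+.028*u,B[:2].mean(0))
d=onz('wrist',a([(103,130),(398,132),(386,474),(114,474)],205,75),.034,P)[:,:2];print('caddy',d.mean(0))
n=(d[2]+d[3])/2;tt=(d[0]+d[1])/2;print('cyaw',np.degrees(np.arctan2(*(n-tt)[::-1])),np.linalg.norm(n-tt),np.linalg.norm(d[0]-d[1]))
print('cap',onz('wrist',a([(250,338)],205,75),.104,P))
E
```

```text
[[0.59336316 0.27473538]
 [0.56089677 0.35716338]] 0.0885914323765778
yaw -158.50172501788944 21.49827498211056
port from edge [0.64039911 0.34086956]
collar L,R [[0.64396541 0.31202948]
 [0.62425358 0.36135446]
 [0.61536792 0.32942692]] 0.053117885052503 top [0.64141993 0.33968817] [0.63410949 0.33669197]
caddy [0.46033444 0.27089898]
cyaw 21.85411521440297 0.09679656666809223 0.08100147487088992
cap [[0.45782224 0.26944995 0.104     ]]
```

```bash
python3 - <<'E'
from h import *
R,t=pose()
print(R.T@(np.array([.4057,.2485,.0545])-t)*100,tgt(201.7))
E
```

```text
[26.88307076  7.81362491  0.06163689] 0.15970043287757107
```

Emit:
{"method": "step_arm", "body": {"deltas": [{"dx":3,"dy":4,"dz":0,"roll":0},{"dx":6,"dy":7,"dz":0.1,"roll":0},{"dx":10,"dy":7.8,"dz":0.1,"roll":0},{"dx":14,"dy":7.8,"dz":0.1,"roll":0},{"dx":18,"dy":7.8,"dz":0.1,"roll":0},{"dx":20,"dy":7.8,"dz":0.1,"roll":0},{"dx":20,"dy":7.8,"dz":0.1,"roll":0}]}}

```text
clock: 16.8
tcp_pos: [0.4023, 0.2466, 0.1205]
ee_rot: [0.393, -0.584, 0.399, 0.587]
force: [0.1, -0.1, 0.3]
width: 0.5
```

```bash
python3 - <<'E'
from h import *
R,t=pose();st()
print(R.T@(np.array([.4057,.2485,.054])-t)*100,tgt(201.7))
E
```

```text
t 16.8 tcp [0.4023 0.2466 0.1205] tooly -158.14 tilt 0.53 xax [-0.0082 -0.0042 -1.    ] F [ 0.05 -0.07  0.3 ] w 0.5 j7 1.56
[ 6.64325912 -0.44101324  0.05351854] 0.1577607634535525
```

Emit:
{"method": "step_arm", "body": {"deltas": [{"dx":1,"dy":-0.3,"dz":0,"roll":0},{"dx":3,"dy":-0.4,"dz":0,"roll":0},{"dx":5,"dy":-0.4,"dz":0,"roll":0},{"dx":6.6,"dy":-0.4,"dz":0,"roll":0},{"dx":6.6,"dy":-0.4,"dz":0,"roll":0},{"dx":6.6,"dy":-0.4,"dz":0,"roll":0}]}}

```text
clock: 17.4
tcp_pos: [0.4058, 0.248, 0.0551]
ee_rot: [0.394, -0.584, 0.399, 0.587]
force: [0.7, 0.3, -0.0]
width: 0.504
```

Emit:
{"method": "step_arm", "body": {"deltas": [{"dx":0,"dy":0,"dz":0,"roll":0},{"dx":0,"dy":0,"dz":0,"roll":0},{"dx":0,"dy":0,"dz":0,"roll":0},{"dx":0,"dy":0,"dz":0,"roll":0},{"dx":0,"dy":0,"dz":0,"roll":0},{"dx":0,"dy":0,"dz":0,"roll":0}], "claw": -1}}

```text
clock: 18.0
tcp_pos: [0.4067, 0.2485, 0.0559]
ee_rot: [0.394, -0.584, 0.398, 0.587]
force: [-0.7, 0.1, 6.7]
width: 0.107
```

```bash
python3 - <<'E'
from h import *
R,t=pose();st()
port=np.array([.6405,.3397]);y=np.radians(21.7);u=np.array([np.cos(y),np.sin(y)]);n=np.array([-u[1],u[0]])
print('handle bridge',u@(t[:2]-port),n@(t[:2]-port))
for s in (.116,.05):
  q=port-(s+.06)*u; print(s,R.T@(np.r_[q,t[2]]-t)*100)
E
```

```text
t 18.0 tcp [0.4067 0.2485 0.0559] tooly -158.15 tilt 0.38 xax [-0.0061 -0.0025 -1.    ] F [-0.67  0.06  6.72] w 0.107 j7 1.63
handle bridge -0.2509725120467765 0.0017551001309108333
0.116 [-0.04945675 -7.49658673 -0.195757  ]
0.05 [ -0.09300722 -14.09641897  -0.21358145]
```

Emit:
{"method": "step_arm", "body": {"deltas": [{"dx":0,"dy":-0.3,"dz":0,"roll":0},{"dx":0,"dy":-0.9,"dz":-0.05,"roll":0},{"dx":0,"dy":-1.6,"dz":-0.1,"roll":0},{"dx":0,"dy":-2.3,"dz":-0.15,"roll":0},{"dx":0,"dy":-3.1,"dz":-0.2,"roll":0},{"dx":0,"dy":-3.9,"dz":-0.2,"roll":0},{"dx":0,"dy":-4.7,"dz":-0.2,"roll":0},{"dx":0,"dy":-5.5,"dz":-0.2,"roll":0},{"dx":0,"dy":-6.1,"dz":-0.2,"roll":0},{"dx":0,"dy":-6.5,"dz":-0.2,"roll":0}]}}

```text
clock: 19.0
tcp_pos: [0.4692, 0.2719, 0.056]
ee_rot: [0.395, -0.585, 0.397, 0.587]
force: [-1.5, 0.3, 7.0]
width: 0.111
```

```bash
cat >> h.py <<'E'
port=np.array([.6405,.3397]);yb=np.radians(21.7);ub=np.array([np.cos(yb),np.sin(yb)]);nb=np.array([-ub[1],ub[0]])
def br():
    R,t=pose();print('tcp bridge',(ub@(t[:2]-port)).round(4),(nb@(t[:2]-port)).round(4))
E
python3 - <<'E'
from h import *
st();br()
f2,P=snap('wrist','m5w');crop(f2,160,200,350,330,4,'m5a')
f,P=snap('scene','m5s');crop(f,150,160,290,260,5,'m5s')
f,P=snap('top','m5t');crop(f,110,120,230,250,5,'m5t')
E
```

```text
t 19.0 tcp [0.4692 0.2719 0.056 ] tooly -158.13 tilt 0.28 xax [-0.0047 -0.0013 -1.    ] F [-1.48  0.31  7.01] w 0.111 j7 1.64
tcp bridge -0.1842 0.0003
```

View pics/m5a.png

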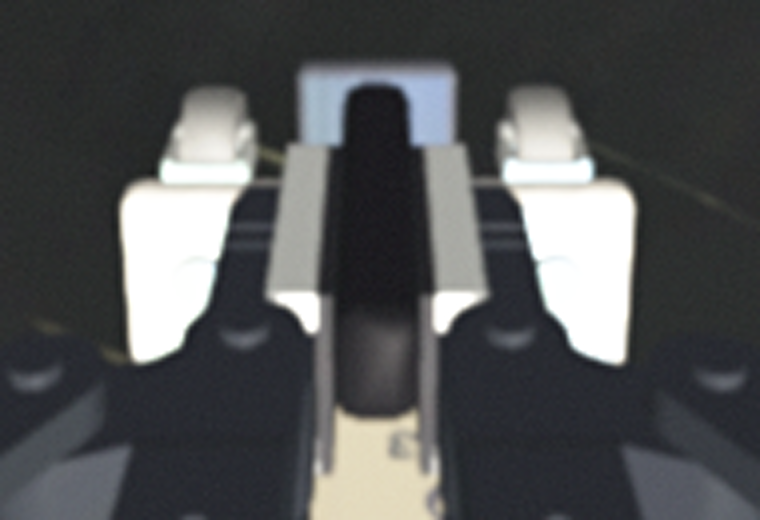

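View pics/m5s.png

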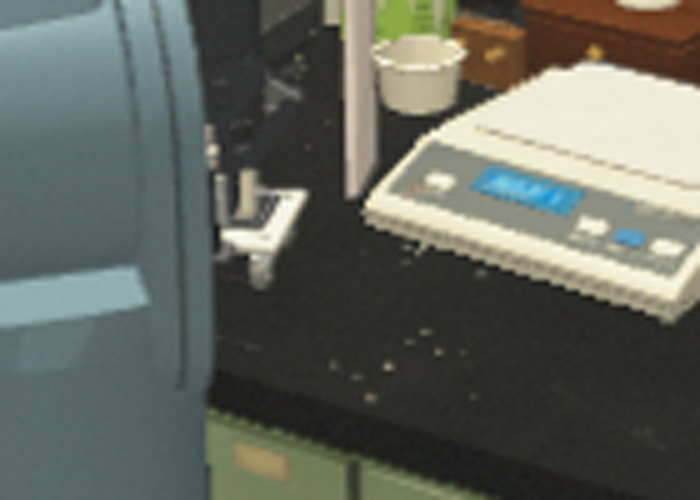

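View pics/m5t.png

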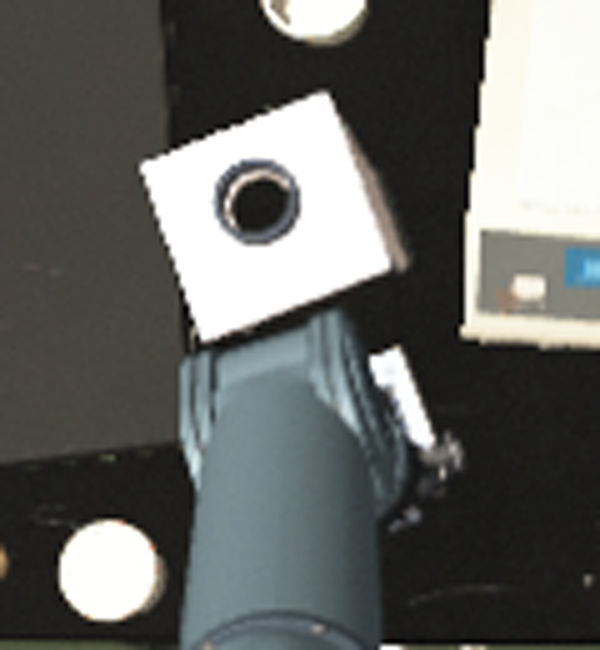

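Emit:
{"method": "step_arm", "body": {"deltas": [{"dx":0,"dy":-0.3,"dz":0,"roll":0},{"dx":0,"dy":-0.9,"dz":0,"roll":0},{"dx":0,"dy":-1.6,"dz":0,"roll":0},{"dx":0,"dy":-2.3,"dz":0,"roll":0},{"dx":0,"dy":-3.0,"dz":0,"roll":0},{"dx":0,"dy":-3.7,"dz":0,"roll":0},{"dx":0,"dy":-4.3,"dz":0,"roll":0},{"dx":0,"dy":-4.9,"dz":0,"roll":0},{"dx":0,"dy":-5.3,"dz":0,"roll":0},{"dx":0,"dy":-5.6,"dz":0,"roll":0}]}}

```text
clock: 20.15
tcp_pos: [0.5222, 0.2931, 0.056]
ee_rot: [0.395, -0.585, 0.397, 0.587]
force: [-1.7, 0.6, 6.4]
width: 0.104
```

```bash
python3 - <<'E'
from h import *
st();br()
f2,P=snap('wrist','m6w')
st();br()
E
```

```text
t 20.15 tcp [0.5222 0.2931 0.056 ] tooly -158.14 tilt 0.19 xax [-3.2e-03 -6.0e-04 -1.0e+00] F [-1.74  0.65  6.39] w 0.104 j7 1.65
tcp bridge -0.1271 0.0004
t 20.2 tcp [0.5227 0.2933 0.0561] tooly -158.14 tilt 0.14 xax [-2.5e-03 -4.0e-04 -1.0e+00] F [0.46 0.67 3.62] w 0.105 j7 1.65
tcp bridge -0.1266 0.0004
```

View pics/raw_m6w.png

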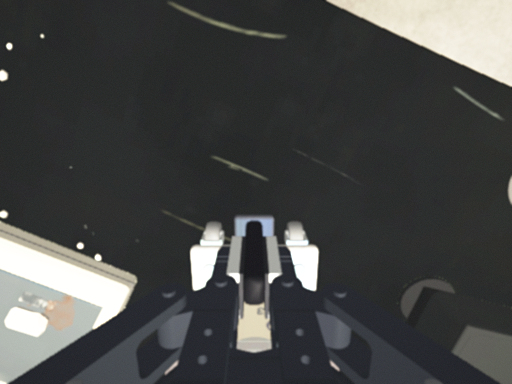

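Emit:
{"method": "step_arm", "body": {"deltas": [{"dx":0,"dy":-0.3,"dz":0,"roll":0},{"dx":0,"dy":-0.6,"dz":0,"roll":0},{"dx":0,"dy":-0.6,"dz":0,"roll":0}]}}

```text
clock: 20.5
tcp_pos: [0.529, 0.2958, 0.056]
ee_rot: [0.396, -0.585, 0.396, 0.586]
force: [0.1, 0.5, 3.3]
width: 0.105
```

Emit:
{"method": "step_arm", "body": {"deltas": [{"dx":0,"dy":0,"dz":0,"roll":0},{"dx":0,"dy":0,"dz":0,"roll":0},{"dx":0,"dy":0,"dz":0,"roll":0},{"dx":0,"dy":0,"dz":0,"roll":0}], "claw": 0.0}}

```text
clock: 20.9
tcp_pos: [0.5288, 0.2956, 0.0559]
ee_rot: [0.396, -0.585, 0.397, 0.586]
force: [0.8, 0.6, -0.3]
width: 0.5
```

```bash
python3 - <<'E'
from h import *
st();br()
f2,P=snap('wrist','m7w')
st()
E
```

```text
t 20.9 tcp [0.5288 0.2956 0.0559] tooly -158.15 tilt 0.12 xax [-2.e-03 -4.e-04 -1.e+00] F [ 0.78  0.58 -0.26] w 0.5 j7 1.65
tcp bridge -0.1201 0.0003
t 20.95 tcp [0.5289 0.2957 0.0559] tooly -158.15 tilt 0.11 xax [-1.8e-03 -3.0e-04 -1.0e+00] F [ 0.03 -0.49 -0.21] w 0.501 j7 1.65
```

View pics/raw_m7w.png

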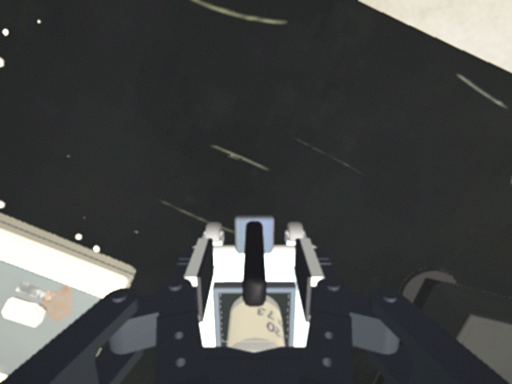

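Emit:
{"method": "step_arm", "body": {"deltas": [{"dx":0,"dy":1,"dz":0,"roll":0},{"dx":0,"dy":3,"dz":0,"roll":0},{"dx":0,"dy":6,"dz":0,"roll":0},{"dx":0,"dy":9,"dz":0,"roll":0},{"dx":0,"dy":9,"dz":0,"roll":0},{"dx":0,"dy":9,"dz":0,"roll":0}]}}

```text
clock: 21.55
tcp_pos: [0.4446, 0.262, 0.0562]
ee_rot: [0.396, -0.585, 0.397, 0.586]
force: [1.3, 0.2, 0.6]
width: 0.5
```

Emit:
{"method": "step_arm", "body": {"deltas": [{"dx":0,"dy":0,"dz":0,"roll":6},{"dx":0,"dy":0,"dz":0,"roll":14},{"dx":0.5,"dy":0,"dz":0,"roll":22},{"dx":1,"dy":0,"dz":0,"roll":30},{"dx":1.5,"dy":0,"dz":0,"roll":38},{"dx":1.8,"dy":0,"dz":0,"roll":46},{"dx":1.8,"dy":0,"dz":0,"roll":54},{"dx":1.8,"dy":0,"dz":0,"roll":62},{"dx":1.8,"dy":0,"dz":0,"roll":70},{"dx":1.8,"dy":0,"dz":0,"roll":78}], "claw": 1}}

```text
clock: 22.55
tcp_pos: [0.4457, 0.2626, 0.0384]
ee_rot: [0.677, -0.204, 0.677, 0.204]
force: [-0.2, -0.9, 0.3]
width: 1.002
```

```bash
python3 - <<'E'
from h import *
st();br();print(tgt(111.7))
E
```

```text
t 22.55 tcp [0.4457 0.2626 0.0384] tooly 123.57 tilt 0.04 xax [-6.e-04  4.e-04 -1.e+00] F [-0.23 -0.93  0.25] w 1.002 j7 0.62
tcp bridge -0.2095 0.0004
11.866999407134074
```

Emit:
{"method": "step_arm", "body": {"deltas": [{"dx":0,"dy":0,"dz":0,"roll":6},{"dx":0,"dy":0,"dz":0,"roll":11.9},{"dx":0,"dy":0,"dz":0,"roll":11.9},{"dx":0,"dy":0,"dz":0,"roll":11.9}]}}

```text
clock: 22.95
tcp_pos: [0.4463, 0.263, 0.0385]
ee_rot: [0.694, -0.134, 0.694, 0.134]
force: [0.5, -0.2, 1.2]
width: 1.0
```

```bash
python3 - <<'E'
from h import *
st();br();print(tgt(111.7))
f2,P=snap('wrist','p1')
R,t=pose();print(R.T@np.r_[ub,0])
E
```

```text
t 22.95 tcp [0.4463 0.263  0.0385] tooly 111.85 tilt 0.02 xax [ 2.e-04  4.e-04 -1.e+00] F [ 0.54 -0.17  1.16] w 1.0 j7 0.47
tcp bridge -0.2088 0.0005
0.1498684248658435
[ 1.25301469e-04 -2.15404747e-03  9.99997672e-01]
```

View pics/raw_p1.png

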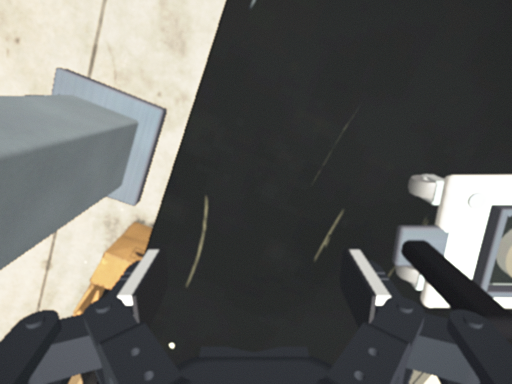

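```bash
python3 - <<'E'
from h import *
M=np.load('pics/p1_pose.npy');P=(M[:,:3],M[:,3]);R,t=P
def q(n,px,z):
    X=onz('wrist',[px],z,P)[0];print(n,z,(R.T@(X-t)).round(4), 'bridge',(ub@(X[:2]-port)).round(4),(nb@(X[:2]-port)).round(4))
for z in (.10,.12,.14): q('knuckle',(503,318),z);q('joint',(470,322),z)
for z in (.05,.07,.09): q('fingback',(402,285),z);q('tipout',(385,262),z)
q('handle base',(412,247),.034)
for z in (.094,):q('handle top',(508,297),z)
f=cv2.imread('pics/raw_p1.png');crop(f,330,150,512,384,3,'p1a')
E
```

```text
knuckle 0.1 [-0.0615  0.0104  0.0806] bridge -0.1283 0.0111
joint 0.1 [-0.0615  0.0086  0.0706] bridge -0.1383 0.0093
knuckle 0.12 [-0.0815  0.0276  0.0608] bridge -0.1482 0.0283
joint 0.12 [-0.0815  0.0263  0.0532] bridge -0.1557 0.0269
knuckle 0.14 [-0.1015  0.0448  0.0409] bridge -0.1681 0.0454
joint 0.14 [-0.1015  0.0439  0.0358] bridge -0.1732 0.0445
fingback 0.05 [-0.0115 -0.0131  0.0754] bridge -0.1334 -0.0124
tipout 0.05 [-0.0115  0.0002  0.0651] bridge -0.1438 0.0008
fingback 0.07 [-0.0315  0.0011  0.0639] bridge -0.145 0.0018
tipout 0.07 [-0.0315  0.0124  0.0551] bridge -0.1537 0.013
fingback 0.09 [-0.0515  0.0154  0.0524] bridge -0.1565 0.016
tipout 0.09 [-0.0515  0.0246  0.0452] bridge -0.1637 0.0252
handle base 0.034 [ 0.0045 -0.0002  0.0863] bridge -0.1225 0.0005
handle top 0.094 [-0.0555  0.0139  0.0861] bridge -0.1228 0.0146
```

View pics/p1a.png

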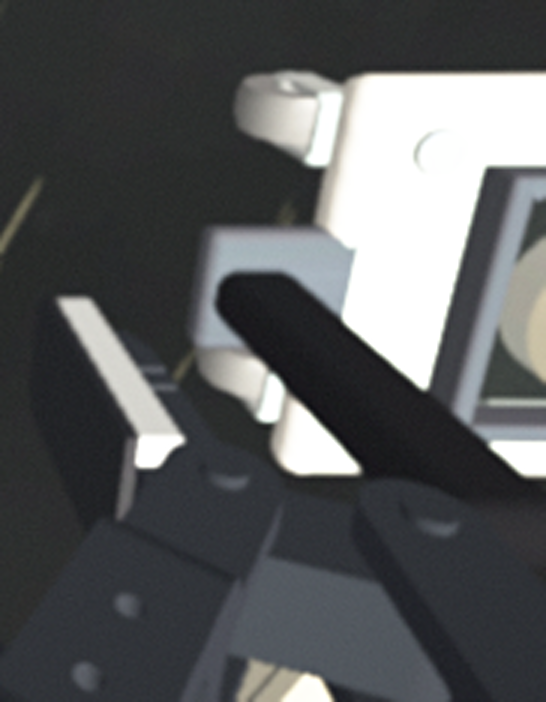

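Emit:
{"method": "step_arm", "body": {"deltas": [{"dx":0,"dy":0,"dz":-0.8,"roll":0.1},{"dx":0,"dy":0,"dz":-1.5,"roll":0.1},{"dx":0.8,"dy":0,"dz":-1.5,"roll":0.1},{"dx":1.6,"dy":0,"dz":-1.5,"roll":0.1},{"dx":1.6,"dy":0,"dz":-1.5,"roll":0.1},{"dx":1.6,"dy":0,"dz":-1.5,"roll":0.1}]}}

```text
clock: 23.6
tcp_pos: [0.4322, 0.2571, 0.0221]
ee_rot: [0.694, -0.133, 0.695, 0.133]
force: [0.5, -0.4, -0.4]
width: 1.0
```

```bash
python3 - <<'E'
from h import *
st();br();print(tgt(111.7))
f2,P=snap('wrist','p2')
R,t=pose();print(R.T@np.r_[ub,0])
f,P=snap('scene','p2s');crop(f,150,100,310,230,5,'p2s')
E
```

```text
t 23.6 tcp [0.4322 0.2571 0.0221] tooly 111.72 tilt 0.03 xax [-4.e-04  1.e-04 -1.e+00] F [ 0.53 -0.39 -0.36] w 1.0 j7 0.49
tcp bridge -0.224 0.0003
0.022381541369043134
[ 1.28535243e-04 -3.20192412e-04  9.99999940e-01]
```

View pics/raw_p2.png

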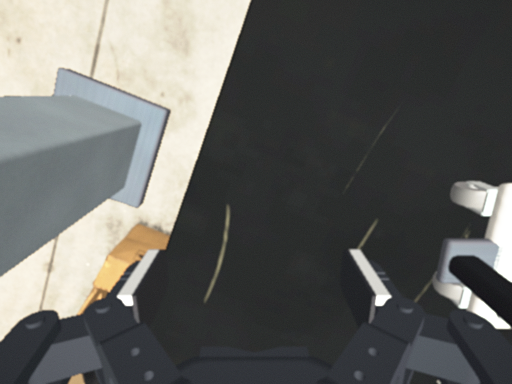

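View pics/p2s.png

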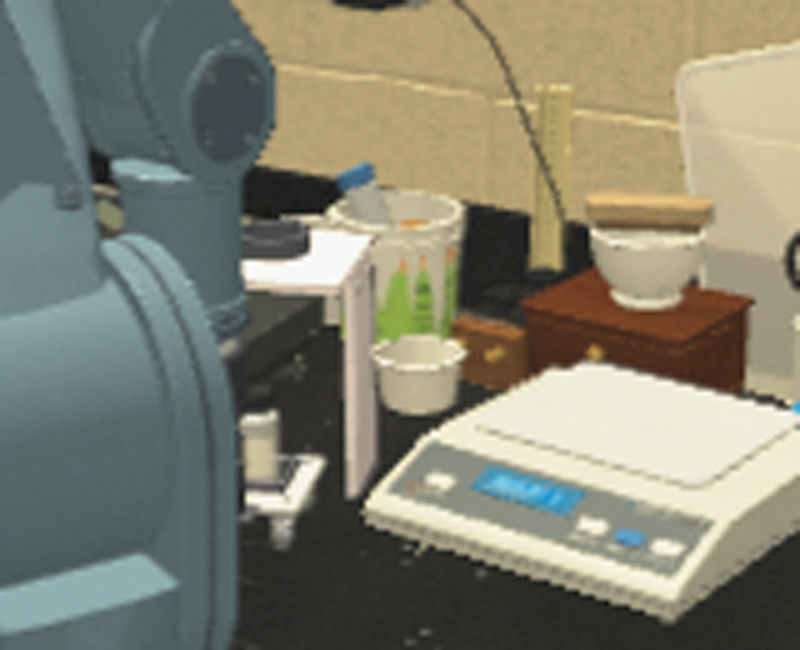

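Emit:
{"method": "step_arm", "body": {"deltas": [{"dx":0,"dy":0,"dz":0.4,"roll":0},{"dx":0,"dy":0,"dz":0.8,"roll":0},{"dx":0,"dy":0,"dz":1.2,"roll":0},{"dx":0,"dy":0,"dz":1.6,"roll":0},{"dx":0,"dy":0,"dz":1.9,"roll":0},{"dx":0,"dy":0,"dz":2.2,"roll":0},{"dx":0,"dy":0,"dz":2.5,"roll":0},{"dx":0,"dy":0,"dz":2.8,"roll":0},{"dx":0,"dy":0,"dz":3.0,"roll":0}]}}

```text
clock: 24.6
tcp_pos: [0.4606, 0.2685, 0.0225]
ee_rot: [0.695, -0.133, 0.694, 0.133]
force: [-0.1, -0.1, -0.9]
width: 0.999
```

```bash
python3 - <<'E'
from h import *
st();br();print(tgt(111.7))
f2,P=snap('wrist','p3')
f,P=snap('top','p3t');crop(f,110,110,230,250,5,'p3t')
E
```

```text
t 24.6 tcp [0.4606 0.2685 0.0225] tooly 111.72 tilt 0.03 xax [ 2.e-04  4.e-04 -1.e+00] F [-0.08 -0.09 -0.93] w 0.999 j7 0.48
tcp bridge -0.1935 0.0003
0.02105344859825209
```

View pics/raw_p3.png

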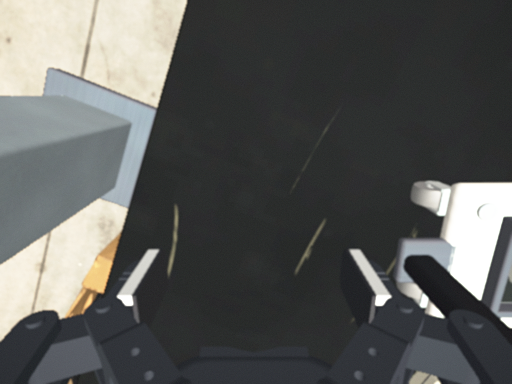

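View pics/p3t.png

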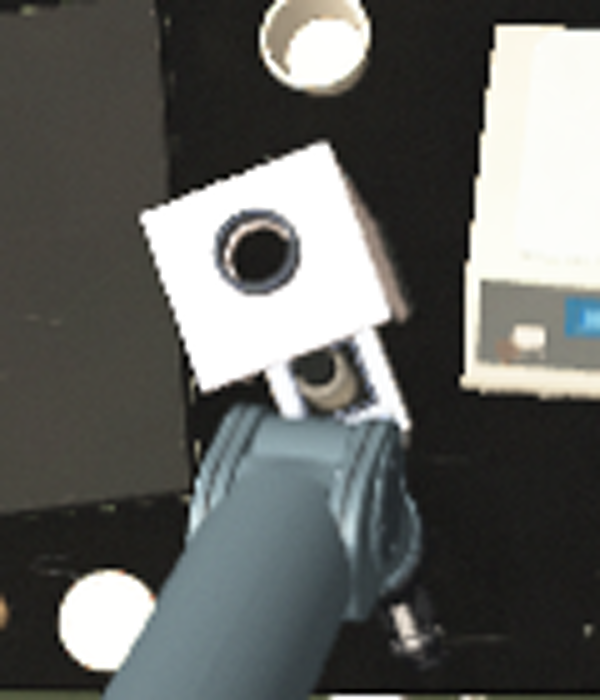

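```bash
cat >> h.py <<'E'
def q(fn,px,z,n=''):
    M=np.load(f'pics/{fn}_pose.npy');P=(M[:,:3],M[:,3]);R,t=P
    X=onz('wrist',[px],z,P)[0];print(n,fn,z,'tool',(R.T@(X-t)).round(4), 'bridge',(ub@(X[:2]-port)).round(4),(nb@(X[:2]-port)).round(4))
E
python3 - <<'E'
from h import *
q('p2',(441,262),.034);q('p3',(397.5,262),.034)
q('p2',(450,265),.034,'hb');q('p3',(405,262),.034,'hb')
f=cv2.imread('pics/raw_p3.png');crop(f,330,150,512,384,3,'p3a')
E
```

```text
p2 0.034 tool [-0.0119  0.0006  0.0921] bridge -0.132 0.0009
 p3 0.034 tool [-0.0115  0.0002  0.0712] bridge -0.1223 0.0005
hb p2 0.034 tool [-0.0119 -0.0011  0.0967] bridge -0.1273 -0.0007
hb p3 0.034 tool [-0.0115  0.0002  0.0749] bridge -0.1187 0.0006
```

View pics/p3a.png

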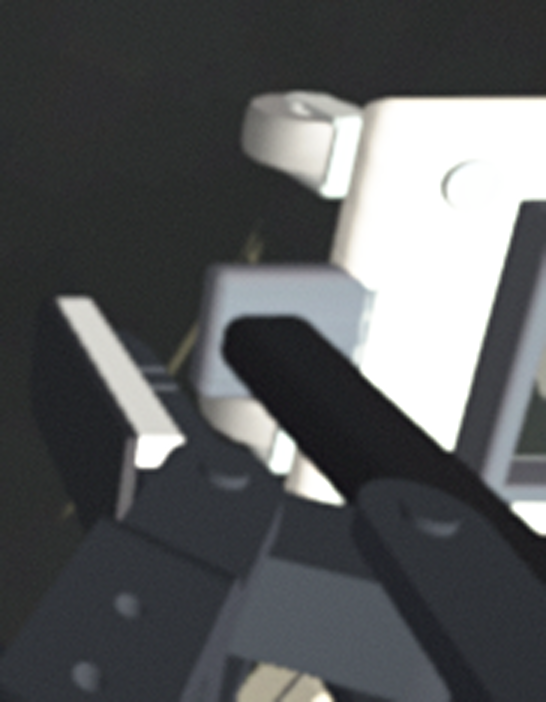

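```bash
cat >> h.py <<'E'
def line(fn,pa,pb,z):
    M=np.load(f'pics/{fn}_pose.npy');P=(M[:,:3],M[:,3])
    X=onz('wrist',[pa,pb],z,P)[:,:2];d=X[0]-X[1];print('line heading-90 rel bridge',np.degrees(np.arctan2(d[1],d[0]))-90-21.7,np.linalg.norm(d), ((X-port)@np.c_[ub,nb]).round(4).tolist())
E
python3 - <<'E'
from h import *
c=lambda u,v:((u+.5)/3-.5+330,(v+.5)/3-.5+150)
line('p3',c(355,130),c(290,470),.034)
line('p3',c(205,270),c(195,388),.034)
c4=lambda u,v:((u+.5)/3-.5+330,(v+.5)/3-.5+150)
line('p1',c(340,100),c(275,455),.034)
E
```

```text
line heading-90 rel bridge 1.0689801183628767 0.062127741565851595 [[-0.1049, 0.0366], [-0.1038, -0.0255]]
line heading-90 rel bridge 4.053908452538256 0.022088988022977395 [[-0.1239, 0.0128], [-0.1223, -0.0092]]
line heading-90 rel bridge 1.2684719751146964 0.0716008763449168 [[-0.1131, 0.0369], [-0.1115, -0.0347]]
```

Emit:
{"method": "step_arm", "body": {"deltas": [{"dx":0,"dy":0,"dz":0.3,"roll":0},{"dx":0,"dy":0,"dz":0.7,"roll":0},{"dx":0,"dy":0,"dz":1.1,"roll":0},{"dx":0,"dy":0,"dz":1.5,"roll":0},{"dx":0,"dy":0,"dz":1.9,"roll":0},{"dx":0,"dy":0,"dz":2.3,"roll":0},{"dx":0,"dy":0,"dz":2.6,"roll":0},{"dx":0,"dy":0,"dz":2.8,"roll":0},{"dx":0,"dy":0,"dz":3.0,"roll":0}]}}

```text
clock: 25.6
tcp_pos: [0.4888, 0.2797, 0.0226]
ee_rot: [0.695, -0.133, 0.694, 0.133]
force: [-1.0, -0.0, 0.8]
width: 1.002
```

```bash
python3 - <<'E'
from h import *
st();br();print(tgt(111.7))
f2,P=snap('wrist','p4');crop(f2,330,150,512,384,3,'p4a')
f,P=snap('top','p4t');crop(f,110,110,230,250,5,'p4t')
E
```

```text
t 25.6 tcp [0.4888 0.2797 0.0226] tooly 111.72 tilt 0.05 xax [ 6.e-04  6.e-04 -1.e+00] F [-1.03 -0.04  0.82] w 1.002 j7 0.46
tcp bridge -0.1632 0.0003
0.017225963696489544
```

View pics/p4a.png

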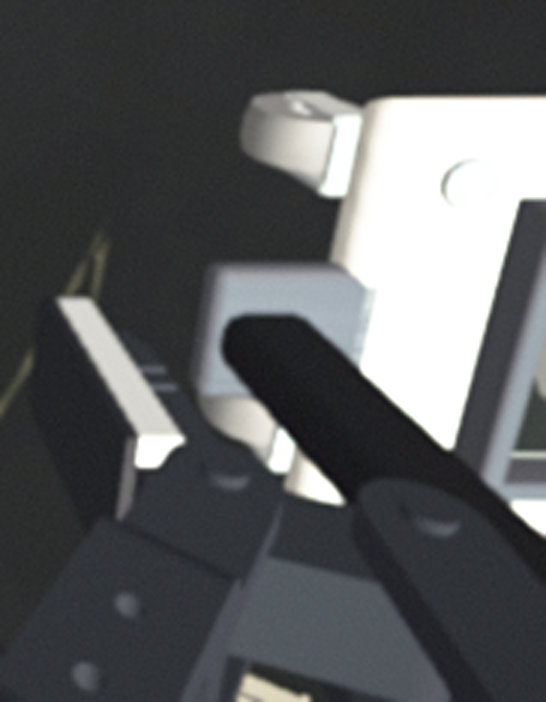

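View pics/p4t.png

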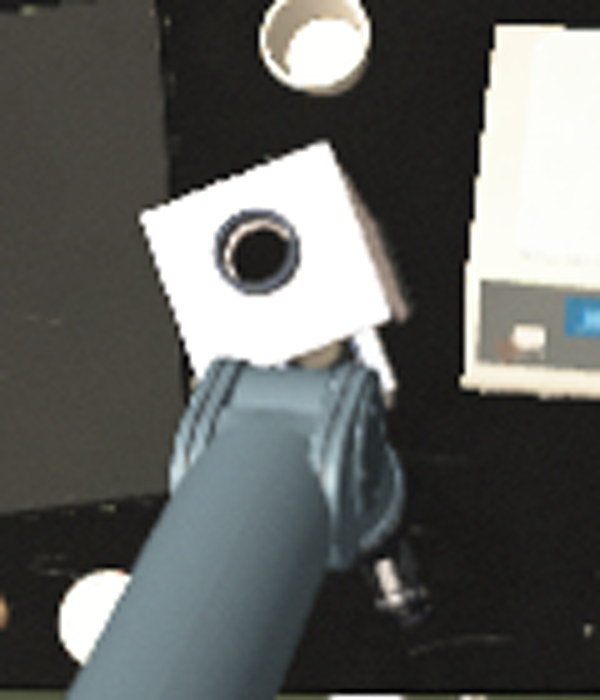

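Emit:
{"method": "step_arm", "body": {"deltas": [{"dx":0,"dy":0,"dz":0.3,"roll":0},{"dx":0,"dy":0,"dz":0.7,"roll":0},{"dx":0,"dy":0,"dz":1.1,"roll":0},{"dx":0,"dy":0,"dz":1.5,"roll":0},{"dx":0,"dy":0,"dz":1.8,"roll":0},{"dx":0,"dy":0,"dz":2.0,"roll":0},{"dx":0,"dy":0,"dz":2.1,"roll":0},{"dx":0,"dy":0,"dz":2.1,"roll":0}]}}

```text
clock: 26.5
tcp_pos: [0.5087, 0.2875, 0.0227]
ee_rot: [0.695, -0.133, 0.694, 0.133]
force: [-0.5, -0.2, 0.1]
width: 0.996
```

```bash
python3 - <<'E'
from h import *
st();br();print(tgt(111.7))
f2,P=snap('wrist','p5');crop(f2,330,150,512,384,3,'p5a')
f,P=snap('top','p5t');crop(f,130,130,190,190,10,'p5t')
E
```

```text
t 26.5 tcp [0.5087 0.2875 0.0227] tooly 111.72 tilt 0.09 xax [ 1.4e-03  8.0e-04 -1.0e+00] F [-0.51 -0.23  0.06] w 0.996 j7 0.44
tcp bridge -0.1417 0.0003
0.0166443831587344
```

View pics/p5a.png

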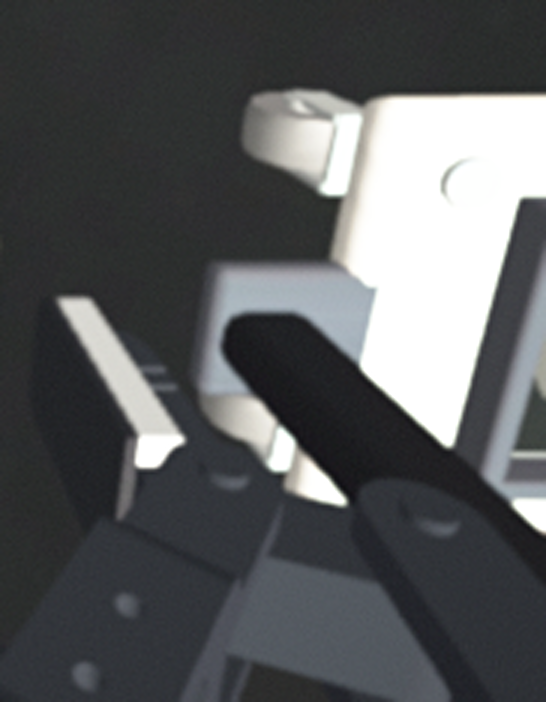

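View pics/p5t.png

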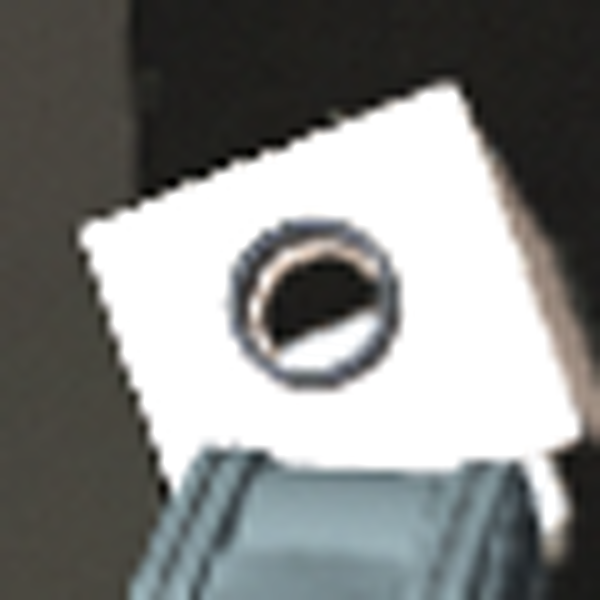

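```bash
python3 - <<'E'
from h import *
c=lambda u,v:((u+.5)/10-.5+130,(v+.5)/10-.5+130)
X=onz('top',[c(275,358),c(382,304)],.034)[:,:2];d=X[1]-X[0]
print(((X-port)@np.c_[ub,nb]).round(4), np.degrees(np.arctan2(d[1],d[0]))+90-21.7)
# port via top: collar inner hole ellipse centre at z .188/.204
X=onz('top',[c(316,304)],.204)[:,:2];print('collar',X,((X-port)@np.c_[ub,nb]).round(4))
E
```

```text
[[ 0.0426  0.0399]
 [ 0.0465 -0.0017]] 5.324197676264095
collar [[0.63775103 0.33895025]] [[-0.0028  0.0003]]
```

Emit:
{"method": "step_arm", "body": {"deltas": [{"dx":0,"dy":0,"dz":-1,"roll":0},{"dx":0,"dy":0,"dz":-3,"roll":0},{"dx":0,"dy":0,"dz":-6,"roll":0},{"dx":-2,"dy":0,"dz":-8,"roll":0},{"dx":-6,"dy":0,"dz":-8,"roll":0},{"dx":-11,"dy":0,"dz":-8,"roll":0},{"dx":-16,"dy":0,"dz":-8,"roll":0},{"dx":-21,"dy":0,"dz":-8,"roll":0},{"dx":-26,"dy":0,"dz":-8,"roll":0},{"dx":-30,"dy":0,"dz":-8,"roll":0}]}}

```text
clock: 27.6
tcp_pos: [0.4334, 0.2571, 0.3247]
ee_rot: [0.695, -0.132, 0.694, 0.134]
force: [0.2, 0.7, 0.2]
width: 1.002
```

```bash
python3 - <<'E'
from h import *
st();br();R,t=pose()
tg=np.r_[port-.0807*nb,.36];print(R.T@(tg-t)*100)
E
```

```text
t 27.6 tcp [0.4334 0.2571 0.3247] tooly 111.69 tilt 0.16 xax [ 0.0012  0.0025 -1.    ] F [0.17 0.72 0.18] w 1.002 j7 0.1
tcp bridge -0.2229 -0.0002
[-3.49733313 -8.03890741 22.30167369]
```

Emit:
{"method": "step_arm", "body": {"deltas": [{"dx":-3,"dy":-1,"dz":3,"roll":0},{"dx":-3.5,"dy":-3,"dz":7,"roll":0},{"dx":-3.5,"dy":-5,"dz":11,"roll":0},{"dx":-3.5,"dy":-7,"dz":15,"roll":0},{"dx":-3.5,"dy":-8,"dz":19,"roll":0},{"dx":-3.5,"dy":-8,"dz":22,"roll":0},{"dx":-3.5,"dy":-8,"dz":22,"roll":0},{"dx":-3.5,"dy":-8,"dz":22,"roll":0}]}}

```text
clock: 28.4
tcp_pos: [0.667, 0.2633, 0.3591]
ee_rot: [0.695, -0.132, 0.695, 0.133]
force: [-0.5, -0.4, 0.6]
width: 0.998
```

```bash
python3 - <<'E'
from h import *
st();br()
f2,P=snap('wrist','v1')
p,R,c=cam('wrist',P);print(proj('wrist',[[*port,.204],[*port,.104]],P),((c[:2]-port)@np.c_[ub,nb]))
E
```

```text
t 28.4 tcp [0.667  0.2633 0.3591] tooly 111.64 tilt 0.11 xax [-3.0e-04  1.8e-03 -1.0e+00] F [-0.47 -0.38  0.61] w 0.998 j7 0.32
tcp bridge -0.0036 -0.0808
[[257.30127887  91.3464601 ]
 [256.31311196  91.54437133]] [-0.00368383 -0.00069529]
```

View pics/raw_v1.png

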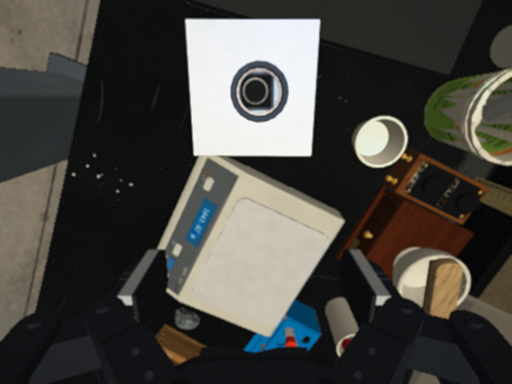

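Excellent view straight down the port.

```bash
python3 - <<'E'
from h import *
f=cv2.imread('pics/raw_v1.png');crop(f,225,55,295,125,8,'v1a')
E
```

```text
(no output)
```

View pics/v1a.png

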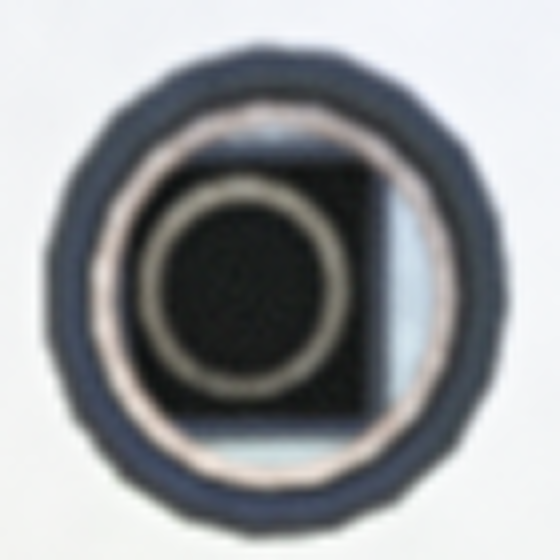

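```bash
python3 - <<'E'
from h import *
M=np.load('pics/v1_pose.npy');P=(M[:,:3],M[:,3])
c=lambda u,v:((u+.5)/8-.5+225,(v+.5)/8-.5+55)
def b(n,px,z): X=onz('wrist',[c(*px)],z,P)[:,:2];print(n,((X-port)@np.c_[ub,nb]).round(4))
b('collar',(276,291),.204);b('hole',(274,296),.18);b('cap',(242,287),.104);b('shoulder',(243,287),.09);b('rim',(250,290),.042)
# roof rect
f=cv2.imread('pics/raw_v1.png');g=f.min(2);m=(g>190).astype(np.uint8);n,l,s,_=cv2.connectedComponentsWithStats(m);i=l[30,220];ct=max(cv2.findContours((l==i).astype(np.uint8),0,1)[0],key=cv2.contourArea)
X=onz('wrist',ct.reshape(-1,2).astype(float),.188,P)[:,:2];X=(X-port)@np.c_[ub,nb]
r=cv2.minAreaRect((X*1000).astype(np.float32));print(r,cv2.boxPoints(r))
E
```

```text
collar [[0.0016 0.0004]]
hole [[ 0.0018 -0.0002]]
cap [[-0.0019  0.0013]]
shoulder [[-0.0017  0.0014]]
rim [[-0.0002  0.0011]]
((-4.7280120849609375, -0.6228294372558594), (125.95551300048828, 123.06182861328125), 89.88267517089844) [[-66.38776  -63.47446 ]
 [ 56.673813 -63.72645 ]
 [ 56.931732  62.2288  ]
 [-66.12984   62.480793]]
```

```bash
python3 - <<'E'
from h import *
f,P=snap('top','z1')
a=cv2.imread('pics/top0.png').astype(int)
for n,(x,y) in dict(pot=(132,234),short=(343,217),stone=(300,165)).items():
    d=abs(f[y-8:y+9,x-8:x+9].astype(int)-a[y-8:y+9,x-8:x+9]);print(n,d.mean())
st();print(abs(get_obs()['qd']).max())
E
```

```text
pot 102.62629757785467
short 2.2491349480968856
stone 3.174163783160323
t 28.5 tcp [0.6664 0.2636 0.3602] tooly 111.66 tilt 0.17 xax [ 4.e-04  3.e-03 -1.e+00] F [-0.07 -1.02  1.09] w 0.996 j7 0.32
0.01160799486209817
```

View pics/raw_z1.png

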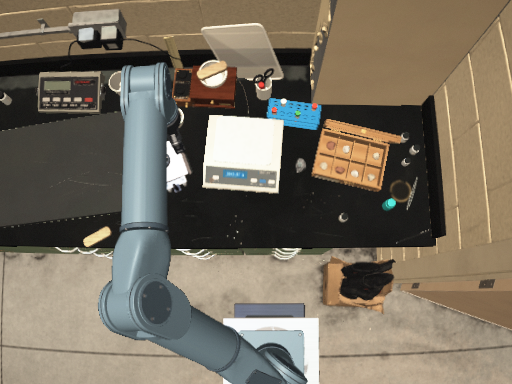

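```bash
python3 - <<'E'
from workcell import *
print(finish_job())
E
```

```text
the job is handed in; nothing more can be done
None
```

I set the tall vial in the caddy's rim and rolled the caddy by its handle past the front of the balance. It then went about 65 mm straight ahead, with the nose still outside the roof. I handed the job in at about 28.5 s, and the interface reports no verdict.

**Change from the brief:** this interface cannot tilt the tool, so I could not lean it back 35 degrees under the overhang. I gripped the handle until the caddy was about 60 mm short of the port. I then let go and pushed the handle that last stretch with the back of the open gripper's front finger.

**Last checks:**
- **Vial under the port:** looking straight down through the port, the vial stands upright in the rim. It is about 4 mm from the port centre, 3.6 mm short and 1.3 mm to the left.
- **Caddy square to the bridge:** the rim looks square in that downward view, and an earlier wrist view gave about 1 degree. A rough estimate from the top camera, off a short, blurry edge, gave about 5 degrees, which I took to be noise. Both are inside the 10 degree limit.
- **Castors:** the rear castors were trailing straight in the last push picture. I never saw the front castors directly and assumed they followed.
- **Bystanders:** the short vial and stone are unchanged from the start image. The arm hid the pot in the last picture, but it looked unmoved in the top view just before the last 20 mm of the push.
- **Bridge and arm:** wrist force stayed within a few newtons while going in. I saw no contact with the bridge. The arm ended well clear, touching nothing.

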